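# Put away the washing-up and start the glassware dryer

## Robot

A 6-joint arm with a two-finger parallel gripper is mounted at the origin on the work surface. World frame = base frame: x ahead of the robot, y to its left, z up, the work surface at z = 0. Lengths are in mm, angles in rad, forces in N, time in s.
With the tool pointing down it reaches from about 350 to 775 mm from the base axis. Payload 7.3 kg.
Tool frame: the origin (TCP) lies at the very end of the fingers, on their centre line; the grasp point (between the pads) lies 19 mm behind it; z points along the fingers, y is the line along which they close (so a half turn about z gives the same grasp; the last joint's range is limited). The gripper opens to 92 mm and grips with 3 to 60 N. Pads are 19 mm wide; open, the fingers measure 130 mm over their backs; the gripper's body (75 mm by 190 mm) begins 47 mm behind the grasp point.
Start: joints at [1.031, 0.342, 1.524, -0, 1.275, -0.146], TCP at [201.43, 484.841, 226.741] pointing down, gripper open.
Joint ranges: [-2.53, 2.53], [-0.77, 2.02], [0.04, 2.7], [-1, 4.14], [0.28, 2.66], [-3.11, 3.11]. Speed limits (rad/s): [2.57, 2.57, 3.14, 3.14, 3.14, 3.14].

## Interface

Orientations are given as [roll, pitch, yaw] about the fixed x, y, z axes, in that order (R = Rz(yaw) Ry(pitch) Rx(roll)).
In Python, from plant import get_obs, optics, ticket, finder gives the robot as it stands.
- The arm moves only by the tool send_rows, never from a script. Its arguments are lists of equal length, an entry for each row: "offset": the shift along the tool's x, y, z scaled (see below), a list of three; "delta_rot": the turn, a rotation vector about the tool's x, y, z scaled (see below), a list of three. In form: {"offset": [[dx, dy, dz], ...], "delta_rot": [[rx, ry, rz], ...]}. A call has 1 to 8 rows; each row is the pose to reach, as a shift and turn from the pose commanded when the call began, along the tool's axes at that moment, turning the shorter way round; what a row does not reach only later rows make up. The controller multiplies each number of a shift by 120 mm and each number of a turn by 360 degrees. A row lasts 1/8 s, in which the tool goes at most 62.5 mm and 10.7 degrees, less where a joint would pass 70% of its speed; a pose out of reach is approached as far as the arm can. A call with a number of a shift or a turn outside -1 to 1 is refused whole. A call with a gripper value outside its range is refused whole. "grip" is the opening, from 0 (shut) to 1 (fully open), set as the call begins (left out, the last holds). The fingers move at their own pace and stop on an object; the grip force is fixed at half the most. Time passes only in rows, so rows that repeat a pose let the fingers close. It gives the time, the measured TCP pose, the force, the opening and the grip force at its end, in the units of the state.
- get_obs(): the state, without advancing time (a new reading comes with each control period).
- optics.capture(name): name is "scene" or "top"; returns the picture (480x640x3 uint8, red, green, blue); there is no depth.
- optics.get_calibration(name): a dict with "fx", "fy", "cx", "cy" (pixels), "k1" (the pictures are not rectified: a ray, as slopes to the right and down, at radius r is drawn at 1 + k1 r^2 times it, then the intrinsics apply), "world_from_camera" (4x4, takes a point from camera to world coordinates). Camera axes: x right, y down, z forward; pixel columns grow to the right and rows downward; lengths in mm; the calibration is good to about 2 mm. A picture is of the moment at which its call begins. get_calibration takes no time and is no camera call.
- ticket.close_job(): hands the job in; it is judged then, once.
Trained networks look in the newest picture that a camera, given by its name, has taken for a name from the list of things; names that differ only in an ending like _2 or _b are one class to them, and where a whole thing is asked for, a point or a joint stands for the part that bears it (a point fixed in the world has none). Each returns a list of dicts, best first, with "confidence" (0 to 1); they miss things now and then, are a little off and sometimes report something else, mostly with a low value. They report only what shows in the picture. A call takes as long as a camera call.
- finder.boxes_of(target, camera): "box" ([left, top, right, bottom] in pixels, round what is visible of it).
- finder.silhouettes(target, camera): "region" (480x640 bool, what is visible of it) and "box" ([left, top, right, bottom] in pixels, round what is visible of it).
- finder.pinpoint(target, camera): "uv" ([column, row] in pixels: a listed point, or the origin of a listed thing).
The state is a dict: "time": time; "joint_positions": joint angles; "dq": joint speeds; "tau": joint torques, N m; "tool_pos": TCP position; "tcp_rot": TCP orientation; "contact_force": force on the tool from outside, world axes, zero at the start; "moment": the same for the moment, N m; "grip_width": finger opening in mm; "finger_force": force on a finger pad.
Only numpy, scipy, OpenCV 4.12 (cv2) and the standard library are available. Lean on these libraries where they do the work, as an engineer would, in place of code of your own. Each camera call takes 0.05 s, during which the arm holds its last target. There are 200 camera calls.

## Task

Clear the washing-up: put every amber bottle upside down on a free peg of the warm-air dryer, so that its rim sits down on the blue seat, and once they are all on, flip the dryer's red switch fully over to the green dot. Lay each scoop flat, bowl up, in the bin whose label matches its handle colour, before or after. Leave the beaker on its peg and everything else on the bench as it is.

Things in the scene. Friction and masses are not known exactly. Their poses are not given: they have to be found in the camera images.
- bottle_a: Amber square glass bottle, open, empty, 0.11 kg, 103 mm long: 47 x 47 mm body for 86 mm from the base, then a round neck (42 mm outside, 34 mm bore); inside depth 99 mm. Lies on a flat side on a 3 mm mat, mouth roughly to the robot's left (+y). Origin: on its long axis, half-way along (51.5 mm from base and rim); x points out of the mouth, y and z square to the flat sides. None if absent.
- bottle_b: Amber square glass bottle, open, empty, 0.11 kg, 103 mm long: 47 x 47 mm body for 86 mm from the base, then a round neck (42 mm outside, 34 mm bore); inside depth 99 mm. Lies on a flat side on a 3 mm mat, mouth roughly to the robot's left (+y). Origin: on its long axis, half-way along (51.5 mm from base and rim); x points out of the mouth, y and z square to the flat sides. None if absent.
- bottle_c: Amber square glass bottle, open, empty, 0.11 kg, 103 mm long: 47 x 47 mm body for 86 mm from the base, then a round neck (42 mm outside, 34 mm bore); inside depth 99 mm. Lies on a flat side on a 3 mm mat, mouth roughly to the robot's left (+y). Origin: on its long axis, half-way along (51.5 mm from base and rim); x points out of the mouth, y and z square to the flat sides. None if absent.
- bottle_d: Amber square glass bottle, open, empty, 0.11 kg, 103 mm long: 47 x 47 mm body for 86 mm from the base, then a round neck (42 mm outside, 34 mm bore); inside depth 99 mm. Lies on a flat side on a 3 mm mat, mouth roughly to the robot's left (+y). Origin: on its long axis, half-way along (51.5 mm from base and rim); x points out of the mouth, y and z square to the flat sides. None if absent.
- dryer: Warm-air glassware dryer, fixed. White housing (x -105 to 175 mm, y -95 to 95 mm) with a steel deck 85 mm above the bench, six upright pegs in three rows of two (rows 85 mm apart, pegs of a row 95 mm), and a control step 50 mm high (x -175 to -105 mm, y -60 to 60 mm) on the robot's side. Origin on the bench; x away from the robot, y to its left, z up.
- seat0 (a point): Centre of the blue seat (60 mm across, top 91 mm above the bench) at the foot of the far left peg, seen from the robot. The steel peg, 14 mm thick with a tapered tip, rises 78 mm above this point; a bottle's rim rests on the seat. Taken by the glass beaker.
- seat1 (a point): Centre of the blue seat (60 mm across, top 91 mm above the bench) at the foot of the far right peg, seen from the robot. The steel peg, 14 mm thick with a tapered tip, rises 78 mm above this point; a bottle's rim rests on the seat.
- seat2 (a point): Centre of the blue seat (60 mm across, top 91 mm above the bench) at the foot of the middle left peg, seen from the robot. The steel peg, 14 mm thick with a tapered tip, rises 78 mm above this point; a bottle's rim rests on the seat.
- seat3 (a point): Centre of the blue seat (60 mm across, top 91 mm above the bench) at the foot of the middle right peg, seen from the robot. The steel peg, 14 mm thick with a tapered tip, rises 78 mm above this point; a bottle's rim rests on the seat.
- seat4 (a point): Centre of the blue seat (60 mm across, top 91 mm above the bench) at the foot of the near left peg, seen from the robot. The steel peg, 14 mm thick with a tapered tip, rises 78 mm above this point; a bottle's rim rests on the seat.
- seat5 (a point): Centre of the blue seat (60 mm across, top 91 mm above the bench) at the foot of the near right peg, seen from the robot. The steel peg, 14 mm thick with a tapered tip, rises 78 mm above this point; a bottle's rim rests on the seat.
- switch (a joint): Dryer's toggle switch: red bat, 46 mm from pivot to tip, 16 mm thick; pivot 61 mm above the bench at dryer x = -140, y = 0 mm. Swings left-right (dryer y-z plane): 0 rad = off, leaning 0.5 rad right (-y); 1.0 rad = fully on, leaning 0.5 rad left (+y, to the green dot). Stays where it is left; about 1.5 N at the tip moves it.
- switch_tip (a point): Centre of the round end of the switch's bat.
- scoop_red: Weighing scoop with a red handle, 180 mm long, 0.07 kg, lying on a 3 mm mat. Origin: underside, middle of its length and near its centre of mass; x points to the bowl. The handle, 18 mm wide and high, runs from x = -90 to +10 mm (its centre line 9 mm above the underside); the steel bowl (58 x 34 x 16 mm) from x = 31 to 89 mm. Either end may point away from the robot.
- bin_red: White storage bin with a red label on its robot-side end, fixed: 210 x 64 mm outside, 20 mm high, walls and floor 3 mm. Origin: centre of its underside, itself 3 mm above the bench; x along its length, away from the robot. The two bins lie side by side and may be either way round.
- scoop_blue: Weighing scoop with a blue handle, 180 mm long, 0.07 kg, lying on a 3 mm mat. Origin: underside, middle of its length and near its centre of mass; x points to the bowl. The handle, 18 mm wide and high, runs from x = -90 to +10 mm (its centre line 9 mm above the underside); the steel bowl (58 x 34 x 16 mm) from x = 31 to 89 mm. Either end may point away from the robot.
- bin_blue: White storage bin with a blue label on its robot-side end, fixed: 210 x 64 mm outside, 20 mm high, walls and floor 3 mm. Origin: centre of its underside, itself 3 mm above the bench; x along its length, away from the robot. The two bins lie side by side and may be either way round.
- beaker: Glass beaker, 58 mm across, 88 mm tall, already upside down on a dryer peg. Origin: centre of its rim. Leave it where it is.
- red_cup: Red plastic cup, 80 mm across, 110 mm tall. Not part of the job; leave it alone.
- reagent: Round amber reagent bottle, 64 mm across, 125 mm tall. Not part of the job; leave it alone.
- tub: White lidded tub, 84 mm across, 60 mm tall. Not part of the job; leave it alone.
- stopper: Black rubber stopper, 48 mm across, 34 mm tall. Not part of the job; leave it alone.
- bottle_brush: White bottle brush, 200 mm long, lying. Not part of the job; leave it alone.
- timer: Grey bench timer, 50 x 75 x 22 mm, lying. Not part of the job; leave it alone.

How it is judged (in metres and radians):
On the way, in this order (a step that is already met when the one before it is completed fails the run):
1. every bottle present is upside down on a peg of the dryer, its rim on the seat ((horizontal distance between bottle_a and seat0 below 0.016 m or horizontal distance between bottle_a and seat1 below 0.016 m or horizontal distance between bottle_a and seat2 below 0.016 m or horizontal distance between bottle_a and seat3 below 0.016 m or horizontal distance between bottle_a and seat4 below 0.016 m or horizontal distance between bottle_a and seat5 below 0.016 m) and height (world z) of each of bottle_a, bottle_b, bottle_c, bottle_d below 0.152 m and angle between each of bottle_a, bottle_b, bottle_c, bottle_d's own x axis and vertical above 2.97 rad and linear speed of each of bottle_a, bottle_b, bottle_c, bottle_d below 0.02 m/s and (horizontal distance between bottle_b and seat0 below 0.016 m or horizontal distance between bottle_b and seat1 below 0.016 m or horizontal distance between bottle_b and seat2 below 0.016 m or horizontal distance between bottle_b and seat3 below 0.016 m or horizontal distance between bottle_b and seat4 below 0.016 m or horizontal distance between bottle_b and seat5 below 0.016 m) and (horizontal distance between bottle_c and seat0 below 0.016 m or horizontal distance between bottle_c and seat1 below 0.016 m or horizontal distance between bottle_c and seat2 below 0.016 m or horizontal distance between bottle_c and seat3 below 0.016 m or horizontal distance between bottle_c and seat4 below 0.016 m or horizontal distance between bottle_c and seat5 below 0.016 m) and (horizontal distance between bottle_d and seat0 below 0.016 m or horizontal distance between bottle_d and seat1 below 0.016 m or horizontal distance between bottle_d and seat2 below 0.016 m or horizontal distance between bottle_d and seat3 below 0.016 m or horizontal distance between bottle_d and seat4 below 0.016 m or horizontal distance between bottle_d and seat5 below 0.016 m)), for 0.2 s.
2. then the dryer's switch is flipped fully on (value of joint switch above 0.85 rad), for 0.1 s.
At the end, for the whole second after the job is handed in: Each bottle present stands mouth down on a peg (its middle within 16 mm of the seat axis and below 152 mm, within 10 degrees of vertical), the switch is past 0.85 rad, and each scoop lies flat in its own colour's bin, within 25 mm of its middle each way; all at rest (all of step 1 and value of joint switch above 0.85 rad and x of scoop_red in the frame of bin_red between -0.025 and 0.025 m and y of scoop_red in the frame of bin_red between -0.025 and 0.025 m and z of scoop_red in the frame of bin_red below 0.014 m and angle between each of scoop_red, scoop_blue's own z axis and vertical below 0.2 rad and linear speed of each of scoop_red, scoop_blue below 0.02 m/s and x of scoop_blue in the frame of bin_blue between -0.025 and 0.025 m and y of scoop_blue in the frame of bin_blue between -0.025 and 0.025 m and z of scoop_blue in the frame of bin_blue below 0.014 m); the robot touches nothing.
It fails at once if something that is not part of the job is pushed more than 5 cm or knocked over (distance of any of beaker, red_cup, reagent, tub, stopper, bottle_brush, timer from where it was at the start of the episode above 0.05 m or angle between any of red_cup, reagent, tub, stopper, beaker's own z axis and vertical above 0.6 rad).
Of bottle_a, bottle_b, bottle_c, bottle_d only 3 to 4 are there at a start; the rules pass over those that are not, and their reading is None.
At some moment in a run one of bottle_a, bottle_b, bottle_c, bottle_d, scoop_red, scoop_blue may be knocked a few centimetres aside while the robot is not near it.
It also fails if it takes over 208 s, if anything falls off the work surface, if the arm or the gripper's body presses on something with over 40 N, if the wrist force passes 120 N, or if a joint passes its speed limit or range.

## Working session

There is one attempt and no reset: what is moved stays moved. The work goes in short steps, Python scripts to look and compute and a tool call to move; the robot and the scene stay as the last step left them, time stands still between calls to the robot, and variables do not carry over. Pictures are saved under pics/ and viewed, at most 14 in all, crops included, and the job is handed in when it is done.

Besides the shell and the picture viewer there is one more tool, called after "Call:" in YAML: its name, and indented under it one key for each argument. send_rows: Moves the arm, as the interface text tells. Its arguments: {"type":"object","properties":{"offset":{"type":"array"},"delta_rot":{"type":"array"},"grip":{"type":"number"}},"required":["offset","delta_rot"]}

```bash
ls; mkdir -p pics; python3 - <<'E'
from plant import get_obs, optics, finder
import cv2
print(get_obs())
for n in("scene","top"):
    im=optics.capture(n); cv2.imwrite(f"pics/{n}0.png",im[:,:,::-1]); print(n,optics.get_calibration(n))
E
```

```text
pics
{'time': 0.0, 'joint_positions': array([ 1.03100142e+00,  3.42712060e-01,  1.52501069e+00, -3.93888096e-05,
        1.27536779e+00, -1.46002589e-01]), 'dq': array([-4.85977786e-04, -2.29161914e-04,  1.41020710e-06,  1.53365853e-03,
        1.93889046e-03,  6.11771860e-04]), 'tau': array([ 6.90835941e-05, -4.31248283e+01, -2.44219923e+01,  7.16757146e-02,
        5.59485052e-02, -1.42291224e-04]), 'tool_pos': array([201.22476881, 484.47626879, 226.05269366]), 'tcp_rot': array([-3.14010523e+00, -1.80654326e-04,  2.74781169e+00]), 'contact_force': array([-0.08210064,  0.60334371,  0.56754216]), 'moment': array([0.00012588, 0.02721486, 0.00447831]), 'finger_force': 0.0, 'grip_width': 91.66799027446238}
scene {'fx': 461.2355739469214, 'fy': 461.2355739469214, 'cx': 319.7651769979049, 'cy': 241.3409840865791, 'k1': 0.0022360548262018456, 'world_from_camera': array([[-1.24359375e-01,  5.50490956e-01, -8.25526773e-01,
         1.46423216e+03],
       [ 9.92122075e-01,  8.16621042e-02, -9.50004697e-02,
         1.14827760e+02],
       [ 1.51173540e-02, -8.30837534e-01, -5.56309678e-01,
         6.93181217e+02],
       [ 0.00000000e+00,  0.00000000e+00,  0.00000000e+00,
         1.00000000e+00]])}
top {'fx': 591.0095356998579, 'fy': 591.0095356998579, 'cx': 319.2158388867998, 'cy': 250.53344729167907, 'k1': -0.18042289432431516, 'world_from_camera': array([[-1.65581119e-02, -9.90345333e-01,  1.37629757e-01,
         3.02753617e+02],
       [-9.99862894e-01,  1.64206365e-02, -2.13428377e-03,
         3.56571179e+01],
       [-1.46290247e-04, -1.37646227e-01, -9.90481446e-01,
         1.74034757e+03],
       [ 0.00000000e+00,  0.00000000e+00,  0.00000000e+00,
         1.00000000e+00]])}
```

View pics/scene0.png

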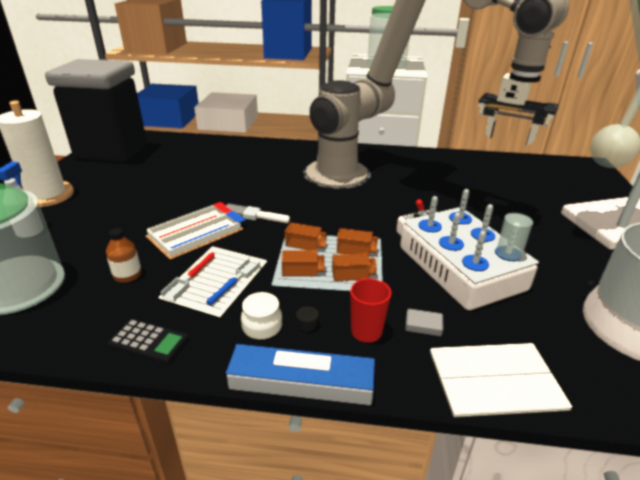

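View pics/top0.png

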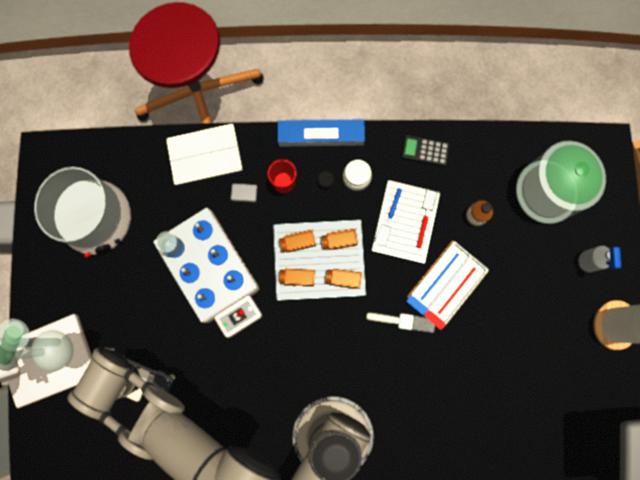

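The top picture shows four bottles, at about (297,241), (339,239), (297,278) and (343,279), with their mouths to the left. The dryer is at about (207,265), with its beaker at (167,243). The bins are at about (448,285), and the scoops lie on the sheet near (408,220). I'll fit models of these to the silhouettes.

```bash
cat > h.py <<'E'
import numpy as np, cv2
from scipy.optimize import minimize
from scipy.spatial.transform import Rotation as R
from plant import get_obs, optics, finder
def proj(P,n):
    c=optics.get_calibration(n); T=np.linalg.inv(c["world_from_camera"])
    p=np.atleast_2d(P)@T[:3,:3].T+T[:3,3]; s=p[:,:2]/p[:,2:]
    s=s*(1+c["k1"]*(s**2).sum(1,keepdims=True))
    return s*[c["fx"],c["fy"]]+[c["cx"],c["cy"]]
def ray(uv,n):
    c=optics.get_calibration(n); d=(np.array(uv,float)-[c["cx"],c["cy"]])/[c["fx"],c["fy"]]; s=d.copy()
    for _ in range(20): s=d/(1+c["k1"]*(s@s))
    W=np.array(c["world_from_camera"]); return W[:3,3],W[:3,:3]@np.r_[s,1]
def onz(uv,n,z):
    o,v=ray(uv,n); return o+v*(z-o[2])/v[2]
def tri(uv1,uv2):
    A=np.zeros((3,3));b=np.zeros(3);rs=[ray(uv1,"top"),ray(uv2,"scene")]
    for o,v in rs:
        v=v/np.linalg.norm(v);M=np.eye(3)-np.outer(v,v);A+=M;b+=M@o
    return np.linalg.solve(A,b)
def box(x0,x1,y0,y1,z0,z1): return np.array([[x,y,z] for x in(x0,x1) for y in(y0,y1) for z in(z0,z1)],float)
def cylx(x0,x1,r,zc): return np.array([[x,r*np.cos(a),zc+r*np.sin(a)] for x in(x0,x1) for a in np.linspace(0,6.28,20)])
# parts relative to (x,y,yaw), z world
M={"bottle":[box(-51.5,34.5,-23.5,23.5,3,50),cylx(34.5,51.5,21,26.5)],
 "scoop":[box(-90,10,-9,9,3,21),box(10,31,-4,4,8,16),box(31,89,-17,17,3,19)],
 "bin":[box(-105,105,-32,32,3,23)],
 "dryer":[box(-105,175,-95,95,0,85),box(-175,-105,-60,60,0,50)]}
def place(m,q):
    c,s=np.cos(q[2]),np.sin(q[2])
    return [np.c_[p[:,0]*c-p[:,1]*s+q[0],p[:,0]*s+p[:,1]*c+q[1],p[:,2]] for p in M[m]]
def mask(m,q,n):
    im=np.zeros((960,1280),np.uint8)
    for p in place(m,q):
        cv2.fillConvexPoly(im,cv2.convexHull(np.round(proj(p,n)*32).astype(np.int32)),1,shift=4)
    return im>0
def fit(m,q0,masks):
    big={n:cv2.resize(k.astype(np.uint8),(1280,960),interpolation=cv2.INTER_LINEAR)>0 for n,k in masks.items()}
    def f(q):
        e=0
        for n,k in big.items():
            a=mask(m,q,n); e+=1-(a&k).sum()/max(1,(a|k).sum())
        return e/len(big)
    S=np.array(q0)+np.array([[0,0,0],[12,0,0],[0,12,0],[0,0,.15]])
    r=minimize(f,q0,method="Nelder-Mead",options=dict(initial_simplex=S,xatol=.02,fatol=1e-4)); return r.x,1-r.fun
E
cat > look.py <<'E'
from h import *
import sys
for n in("top","scene"): cv2.imwrite(f"pics/{n}_l.png",optics.capture(n)[:,:,::-1])
for t in("bottle_a","scoop_red","scoop_blue","bin_red","bin_blue","dryer"):
    d={n:[x for x in finder.silhouettes(t,n) if x["confidence"]>.3] for n in("top","scene")}
    z={"bottle_a":26,"dryer":60}.get(t,10)
    m=t.split("_")[0]
    used=set()
    for x in d["top"]:
        r=x["region"]; ys,xs=np.nonzero(r); c=[xs.mean(),ys.mean()]
        p=onz(c,"top",z); pc=cv2.minAreaRect(np.array([onz(u,"top",z)[:2] for u in np.c_[xs,ys]],np.float32))
        (w,h),a=pc[1],np.radians(pc[2]); a=a if w>h else a+np.pi/2
        cand=[]
        for k in range(2):
            yaw=a+k*np.pi
            q0=[p[0],p[1],yaw]
            ms={"top":r}
            # match in scene
            sc=proj([p],"scene")[0]
            for y in d["scene"]:
                Y,X=np.nonzero(y["region"])
                if np.hypot(X.mean()-sc[0],Y.mean()-sc[1])<(25 if m!="dryer" else 60): ms["scene"]=y["region"]
            q,s=fit(m,q0,{"top":r}); q2,s2=fit(m,q,ms) if len(ms)>1 else (q,s)
            cand.append((s,q,s2,q2))
        for s,q,s2,q2 in cand: print(t,round(x["confidence"],2),"top",q.round(2),round(s,3),"both",q2.round(2),round(s2,3),[round(v) for v in c])
E
cat > pts.py <<'E'
from h import *
for t in ["seat%d"%i for i in range(6)]+["switch_tip","switch","bottle_a","scoop_red","scoop_blue","bottle_brush"]:
    for n in ("top","scene"):
        print(t,n,[(np.round(x["uv"],1).tolist(),round(x["confidence"],2),onz(x["uv"],n,{"sea":91,"bot":26,"sco":3}.get(t[:3],100 if t!="switch" else 61)).round(1)[:2].tolist()) for x in finder.pinpoint(t,n) if x["confidence"]>.3])
E
python3 look.py; python3 pts.py
```

```text
bottle_a 0.89 top [458.63 -37.81   1.43] 0.938 both [458.97 -37.83   1.44] 0.92 [344, 278]
bottle_a 0.89 top [458.82 -38.54   4.57] 0.904 both [458.84 -39.29   4.57] 0.88 [344, 278]
seat0 top [([200.1, 299.0], 0.94, [400.0, 369.1]), ([188.5, 270.9], 0.92, [479.9, 403.0]), ([202.4, 229.2], 0.89, [598.9, 364.3]), ([213.7, 253.5], 0.84, [528.4, 331.0]), ([173.7, 246.0], 0.7, [551.9, 446.9]), ([440.6, 276.2], 0.66, [453.1, -309.3]), ([231.6, 280.5], 0.55, [451.0, 279.7])]
seat0 scene [([483.0, 234.1], 0.95, [481.2, 400.0]), ([458.1, 215.6], 0.94, [399.6, 350.7]), ([475.4, 261.9], 0.91, [601.3, 363.9]), ([428.6, 224.6], 0.81, [456.1, 271.7]), ([448.4, 240.9], 0.79, [524.1, 313.2]), ([506.2, 249.0], 0.62, [538.9, 442.9])]
seat1 top [([200.1, 299.0], 0.94, [400.0, 369.1]), ([188.5, 270.9], 0.92, [479.9, 403.0]), ([202.4, 229.2], 0.89, [598.9, 364.3]), ([213.7, 253.5], 0.84, [528.4, 331.0]), ([173.7, 246.0], 0.7, [551.9, 446.9]), ([440.6, 276.2], 0.66, [453.1, -309.3]), ([231.6, 280.5], 0.55, [451.0, 279.7])]
seat1 scene [([483.0, 234.1], 0.95, [481.2, 400.0]), ([458.1, 215.6], 0.94, [399.6,
[... 3406 characters left out ...]
e passes only in moves, steps and waits
Traceback (most recent call last):
  File "pts.py", line 4, in <module>
    print(t,n,[(np.round(x["uv"],1).tolist(),round(x["confidence"],2),onz(x["uv"],n,{"sea":91,"bot":26,"sco":3}.get(t[:3],100 if t!="switch" else 61)).round(1)[:2].tolist()) for x in finder.pinpoint(t,n) if x["confidence"]>.3])
                                                                                                                                                                                       ~~~~~~~~~~~~~~~^^^^^
ValueError: it knows: beaker, bin_blue, bin_red, bottle, bottle_brush, dryer, reagent, red_cup, scoop_blue, scoop_red, seat, stopper, switch_tip, timer, tub
```

```bash
sed -i 's/^def proj/_C={n:optics.get_calibration(n) for n in("top","scene")}\ndef proj/; s/c=optics.get_calibration(n)/c=_C[n]/' h.py
cat > pts.py <<'E'
from h import *
from itertools import permutations
got={}
for t,z in(("seat0",91),("switch_tip",100),("bottle_a",26.5),("scoop_red",3),("scoop_blue",3)):
    for n in ("top","scene"):
        got[t,n]=[onz(x["uv"],n,z)[:2] for x in finder.pinpoint(t,n) if x["confidence"]>.3]
        if t!="seat0": print(t,n,np.round(got[t,n],1).tolist())
T=np.array([[85,47.5],[85,-47.5],[0,47.5],[0,-47.5],[-85,47.5],[-85,-47.5]])
for n in("top","scene"):
    P=np.array([p for p in got["seat0",n] if p[1]>200])
    def f(q):
        c,s=np.cos(q[2]),np.sin(q[2]); S=T@np.array([[c,s],[-s,c]])+q[:2]
        return np.minimum(np.linalg.norm(S[:,None]-P[None],axis=2).min(1),15).sum()
    q=minimize(f,[500,363,.75],method="Nelder-Mead").x
    b=min((minimize(f,[500,363,a],method="Nelder-Mead") for a in(.4,.55,.7,.85)),key=lambda r:r.fun); q=b.x
    c,s=np.cos(q[2]),np.sin(q[2]); print(n,q.round(3),b.fun,(T@np.array([[c,s],[-s,c]])+q[:2]).round(1).tolist())
E
time python3 look.py; python3 pts.py
```

```text
bottle_a 0.91 top [569.27  95.32   1.79] 0.95 both [569.12  95.36   1.79] 0.484 [298, 241]
bottle_a 0.91 top [569.04  94.41   4.94] 0.9 both [568.77  94.33   4.94] 0.464 [298, 241]
bottle_a 0.75 top [464.58  95.21   1.53] 0.925 both [464.53  96.71   1.54] 0.901 [298, 277]
bottle_a 0.75 top [464.34  94.11   4.68] 0.885 both [464.28  95.     4.69] 0.842 [298, 277]
bottle_a 0.72 top [458.99 -38.01   1.43] 0.955 both [459.02 -37.99   1.43] 0.94 [344, 278]
bottle_a 0.72 top [458.84 -38.86   4.58] 0.922 both [458.88 -38.91   4.58] 0.893 [344, 278]
bottle_a 0.71 top [572.87 -26.99   1.71] 0.905 both [573.86 -28.79   1.72] 0.91 [339, 239]
bottle_a 0.71 top [572.65 -28.11   4.87] 0.888 both [574.33 -29.71   4.88] 0.865 [339, 239]
scoop_red 0.58 top [ 631.1  -286.46    2.88] 0.54 both [ 637.65 -289.85    2.91] 0.567 [426, 215]
scoop_red 0.58 top [ 631.04 -287.24    6.  ] 0.831 both [ 634.11 -287.76    6.  ] 0.795 [426, 215]
scoop_blue 0.84 top [ 645.16 -182.62    2.8 ] 0.867 both [ 645.01 -182.54    2.8 ] 0.761 [389, 219]
scoop_blue 0.84 top [ 645.   -182.76    5.96] 0.59 both [ 645.09 -182.36
[... 1021 characters left out ...]
p scene []
bottle_a top [[571.5, -39.3], [453.1, -39.3], [463.2, 108.4], [569.9, 93.5]]
bottle_a scene [[476.5, 96.0], [563.7, 97.5], [575.7, -21.2], [458.3, -40.1]]
scoop_red top [[639.8, -296.7]]
scoop_red scene [[639.7, -279.6], [453.3, -324.3], [650.8, -447.9]]
scoop_blue top [[640.1, -183.9]]
scoop_blue scene [[648.1, -181.4], [423.3, -370.7], [728.9, 250.4]]
top [500.086 360.95    0.532] 32.59486478166328 [[549.2, 445.0], [597.4, 363.2], [476.0, 401.9], [524.2, 320.0], [402.7, 358.7], [451.0, 276.9]]
scene [506.914 360.443   0.582] 43.17860005261501 [[551.8, 446.8], [604.0, 367.4], [480.8, 400.1], [533.0, 320.8], [409.8, 353.4], [462.0, 274.1]]
real	0m10.447s
user	0m7.560s
sys	0m0.914s
```

```bash
cat > seats.py <<'E'
from h import *
T=np.array([[85,47.5],[85,-47.5],[0,47.5],[0,-47.5],[-85,47.5],[-85,-47.5]])
for n in("top","scene"):
    hsv=cv2.cvtColor(cv2.imread(f"pics/{n}_l.png"),cv2.COLOR_BGR2HSV)
    m=cv2.inRange(hsv,(100,150,60),(125,255,255)); 
    k,l,st,ce=cv2.connectedComponentsWithStats(m)
    P=[]
    for i in range(1,k):
        if st[i,4]<40: continue
        c=cv2.findContours((l==i).astype(np.uint8),cv2.RETR_EXTERNAL,cv2.CHAIN_APPROX_NONE)[0][0][:,0]
        w=np.array([onz(u,n,91)[:2] for u in c],np.float32)
        (x,y),(a,b),_=cv2.minAreaRect(w)
        if 250<y<480 and 350<x<650: P.append([x,y]); print(n,round(x,1),round(y,1),round(a,1),round(b,1))
    P=np.array(P)
    def f(q):
        c,s=np.cos(q[2]),np.sin(q[2]); S=T@np.array([[c,s],[-s,c]])+q[:2]
        return np.minimum(np.linalg.norm(S[None]-P[:,None],axis=2).min(1),12).sum()
    q=min((minimize(f,[503,361,a],method="Nelder-Mead") for a in(.5,.55,.6)),key=lambda r:r.fun)
    c,s=np.cos(q.x[2]),np.sin(q.x[2]);print(n,q.x.round(3),q.fun,(T@np.array([[c,s],[-s,c]])+q.x[:2]).round(1).tolist())
E
python3 seats.py
```

```text
top 596.6 364.0 47.9 50.4
top 524.1 320.2 51.6 48.7
top 475.3 400.1 50.6 51.8
top 452.4 275.8 51.1 50.8
top 402.7 357.9 51.4 50.6
top [499.636 360.71    0.544] 3.469924666804236 [[547.8, 445.4], [596.9, 364.1], [475.0, 401.3], [524.2, 320.1], [402.3, 357.3], [451.5, 276.1]]
scene 414.5 369.0 22.5 46.8
scene 460.8 273.7 51.9 47.6
scene 475.9 382.1 15.9 42.7
scene 485.7 415.0 17.0 49.5
scene 533.0 317.9 51.7 49.1
scene 603.3 362.7 48.4 52.7
scene [507.964 358.467   0.554] 38.57020865484652 [[555.3, 443.6], [605.2, 362.7], [483.0, 398.9], [532.9, 318.1], [410.7, 354.2], [460.6, 273.4]]
```

Call:
send_rows:
  offset:
    - [0, 0, -0.5]
    - [0, 0, -0.5]
    - [0, 0, -0.5]
  delta_rot:
    - [0, 0, 0]
    - [0, 0, 0]
    - [0, 0, 0]
  grip: 0.8

```text
time: 2.58
tool_pos: [201.3, 484.7, 286.5]
tcp_rot: [3.141, 0.0, 2.748]
contact_force: [0.1, -0.3, -0.9]
grip_width: 73.9
finger_force: 0.0
```

```bash
cat > plan.py <<'E'
from h import *
TI=np.radians(50)
U=np.array([0,0,1.])
def cols(x,z): return np.c_[x,np.cross(z,x),z]
def pick(q,g=25,up=0,back=0,ti=TI):
    m=np.array([np.cos(q[2]),np.sin(q[2]),0]); z=m*np.sin(ti)-U*np.cos(ti); x=m*np.cos(ti)+U*np.sin(ti)
    G=np.array([q[0],q[1],26.5])+m*(g-51.5); return G+19*z+U*up-back*z, cols(x,z)
def put(s,g=25,up=0,back=0,h=np.radians(31.2),ti=TI):
    tf=np.pi/2-ti; d=np.array([np.cos(h),np.sin(h),0]); z=d*np.sin(tf)-U*np.cos(tf); x=-d*np.cos(tf)-U*np.sin(tf)
    return np.array([s[0],s[1],91+103-g+up])+19*z-back*z, cols(x,z)
def down(p,xyaw):
    return np.array(p,float),cols(np.array([np.cos(xyaw),np.sin(xyaw),0]),-U)
def cur():
    o=get_obs(); return o["tool_pos"],R.from_euler("xyz",o["tcp_rot"]).as_matrix()
def plan(wps,start=None):
    p,A=start or cur()
    for P,B in wps:
        while 1:
            d=A.T@(P-p); k=max(1,np.ceil(np.abs(d).max()/119.5))
            w=R.from_matrix(A.T@B).as_rotvec()/k
            o=(d/k/120).round(3); r=(w/2/np.pi).round(4)
            n=int(max(np.ceil(np.linalg.norm(d/k)/58),np.ceil(np.degrees(np.linalg.norm(w))/9.5),1))
            print("off",o.tolist(),"rot",r.tolist(),"rows",n)
            p=p+A@(o*120); A=A@R.from_rotvec(r*2*np.pi).as_matrix()
            if k==1: break
    print("end",p.round(1)); return p,A
B=dict(c=(459,-38,1.43),d=(573.5,-28,1.715),a=(464.5,96,1.535),b=(569.1,95.4,1.79))
S={1:(599,363.5),2:(477,400.5),3:(526.5,319.5),4:(404.5,356.5),5:(454,275.5)}
E
python3 - <<'E'
from plan import *
print(get_obs()["joint_positions"].round(4).tolist(), get_obs()["tool_pos"])
P,A=pick(B['d'],up=150)
plan([((P+[-60,120,60]),down([0,0,0],1.715)[1]),(P,A),pick(B['d'])])
E
```

```text
[1.031, 0.3019, 1.4159, -0.0, 1.4237, -0.146] [201.34837988 484.67109806 286.52850483]
off [-0.927, -0.527, 0.13] rot [0.0, -0.0, 0.0411] rows 3
off [-0.773, -0.205, 0.097] rot [0.0, -0.0, 0.0308] rows 2
off [-0.798, -0.052, 0.097] rot [0.0, -0.0, 0.0308] rows 2
off [-0.794, 0.102, 0.097] rot [0.0, -0.0, 0.0308] rows 2
off [-0.759, 0.253, 0.098] rot [0.0, -0.0, 0.0309] rows 2
off [-0.531, 0.176, 0.25] rot [0.0, 0.0694, -0.0] rows 3
off [-0.586, 0.175, 0.002] rot [0.0, 0.0695, -0.0] rows 3
off [-0.958, 0.0, 0.803] rot [0.0, -0.0, -0.0] rows 3
end [575.2 -39.9  14.3]
```

Call:
send_rows:
  offset:
    - [-0.927, -0.527, 0.13]
    - [-0.927, -0.527, 0.13]
    - [-0.927, -0.527, 0.13]
    - [-0.927, -0.527, 0.13]
  delta_rot:
    - [0, 0, 0.041]
    - [0, 0, 0.041]
    - [0, 0, 0.041]
    - [0, 0, 0.041]
  grip: 0.85

```text
time: 3.08
tool_pos: [279.8, 383.5, 270.4]
tcp_rot: [-3.14, -0.001, 2.489]
contact_force: [-0.7, 0.1, 0.3]
grip_width: 78.1
finger_force: 0.0
```

Call:
send_rows:
  offset:
    - [-0.773, -0.205, 0.097]
    - [-0.773, -0.205, 0.097]
    - [-0.773, -0.205, 0.097]
  delta_rot:
    - [0, 0, 0.031]
    - [0, 0, 0.031]
    - [0, 0, 0.031]

```text
time: 3.45
tool_pos: [338.9, 307.8, 258.9]
tcp_rot: [-3.141, -0.0, 2.295]
contact_force: [0.4, 0.9, 0.8]
grip_width: 78.1
finger_force: 0.0
```

Call:
send_rows:
  offset:
    - [-0.798, -0.052, 0.097]
    - [-0.798, -0.052, 0.097]
    - [-0.798, -0.052, 0.097]
  delta_rot:
    - [0, 0, 0.031]
    - [0, 0, 0.031]
    - [0, 0, 0.031]

```text
time: 3.82
tool_pos: [397.8, 232.4, 247.4]
tcp_rot: [-3.141, -0.001, 2.1]
contact_force: [0.4, 0.2, 0.3]
grip_width: 78.1
finger_force: 0.0
```

Call:
send_rows:
  offset:
    - [-0.794, 0.102, 0.097]
    - [-0.794, 0.102, 0.097]
    - [-0.794, 0.102, 0.097]
  delta_rot:
    - [0, 0, 0.031]
    - [0, 0, 0.031]
    - [0, 0, 0.031]

```text
time: 4.2
tool_pos: [456.6, 156.7, 235.8]
tcp_rot: [-3.141, -0.001, 1.905]
contact_force: [-0.3, 0.3, 0.7]
grip_width: 78.3
finger_force: 0.0
```

Call:
send_rows:
  offset:
    - [-0.759, 0.253, 0.098]
    - [-0.759, 0.253, 0.098]
    - [-0.759, 0.253, 0.098]
  delta_rot:
    - [0, 0, 0.031]
    - [0, 0, 0.031]
    - [0, 0, 0.031]

```text
time: 4.58
tool_pos: [515.2, 80.9, 224.0]
tcp_rot: [-3.141, -0.001, 1.711]
contact_force: [-0.2, 1.7, -0.2]
grip_width: 77.8
finger_force: 0.0
```

Call:
send_rows:
  offset:
    - [-0.531, 0.176, 0.25]
    - [-0.531, 0.176, 0.25]
    - [-0.531, 0.176, 0.25]
    - [-0.531, 0.176, 0.25]
  delta_rot:
    - [0, 0.069, 0]
    - [0, 0.069, 0]
    - [0, 0.069, 0]
    - [0, 0.069, 0]

```text
time: 5.08
tool_pos: [544.3, 21.3, 194.1]
tcp_rot: [-3.14, -0.434, 1.711]
contact_force: [0.6, 0.4, 0.4]
grip_width: 78.4
finger_force: 0.0
```

```bash
python3 - <<'E'
from plan import *
print(get_obs()["joint_positions"].round(4).tolist(), get_obs()["tool_pos"])
P,A=pick(B['d'],up=150)
plan([(P,A),pick(B['d'])])
E
```

```text
[-0.3282, 0.4856, 1.477, 0.3901, 1.4006, -0.5789] [544.32387264  21.30869223 194.10454992]
off [-0.595, 0.184, -0.002] rot [0.0001, 0.0697, -0.0006] rows 3
off [-0.957, -0.001, 0.803] rot [0.0, 0.0, 0.0] rows 3
end [575.2 -39.9  14.3]
```

Call:
send_rows:
  offset:
    - [-0.595, 0.184, 0]
    - [-0.595, 0.184, 0]
    - [-0.595, 0.184, 0]
    - [-0.595, 0.184, 0]
  delta_rot:
    - [0, 0.07, 0]
    - [0, 0.07, 0]
    - [0, 0.07, 0]
    - [0, 0.07, 0]

```text
time: 5.58
tool_pos: [575.5, -39.6, 163.7]
tcp_rot: [-3.138, -0.873, 1.71]
contact_force: [-0.6, 0.3, 0.2]
grip_width: 78.1
finger_force: 0.0
```

```bash
python3 - <<'E'
from plan import *
print(get_obs()["joint_positions"].round(4).tolist(), get_obs()["tool_pos"])
plan([pick(B['d'],up=12),pick(B['d'])])
im=optics.capture("scene"); cv2.imwrite("pics/s1.png",cv2.resize(im[160:320,220:440,::-1],None,fx=3,fy=3))
E
```

```text
[-0.5451, 0.772, 1.2821, 0.6395, 1.7042, -0.8069] [575.48856089 -39.60635573 163.72949821]
off [-0.879, 0.0, 0.735] rot [0.0, -0.0001, -0.0005] rows 3
off [-0.076, 0.0, 0.064] rot [0.0, 0.0, 0.0] rows 1
end [575.2 -39.8  14.3]
```

View pics/s1.png

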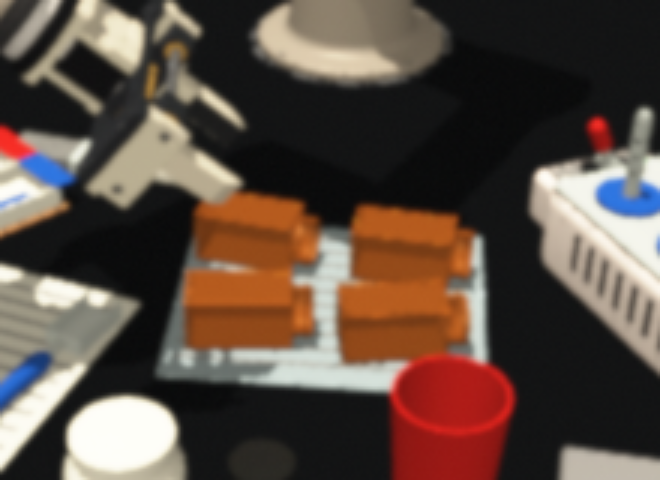

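The view shows the gripper tilted above the base end of the far-right bottle, with its fingers at about (220,190) in the crop and above the bottle. I'll descend and grip.

Call:
send_rows:
  offset:
    - [-0.44, 0, 0.367]
    - [-0.879, 0, 0.735]
    - [-0.955, 0, 0.8]
    - [-0.955, 0, 0.8]
    - [-0.955, 0, 0.8]
  delta_rot:
    - [0, 0, 0]
    - [0, 0, 0]
    - [0, 0, 0]
    - [0, 0, 0]
    - [0, 0, 0]

```text
time: 6.25
tool_pos: [577.0, -41.3, 17.4]
tcp_rot: [3.136, -0.871, 1.716]
contact_force: [-0.4, 0.1, 0.9]
grip_width: 78.0
finger_force: 0.0
```

Call:
send_rows:
  offset:
    - [0, 0, 0]
    - [0, 0, 0]
    - [0, 0, 0]
    - [0, 0, 0]
    - [0, 0, 0]
  delta_rot:
    - [0, 0, 0]
    - [0, 0, 0]
    - [0, 0, 0]
    - [0, 0, 0]
    - [0, 0, 0]
  grip: 0

```text
time: 6.88
tool_pos: [575.7, -41.3, 15.2]
tcp_rot: [3.141, -0.874, 1.711]
contact_force: [0.0, -0.8, 2.4]
grip_width: 47.2
finger_force: 30.0
```

Call:
send_rows:
  offset:
    - [0.766, 0, -0.643]
    - [0.766, 0, -0.643]
    - [0.766, 0, -0.643]
    - [0.766, 0, -0.643]
  delta_rot:
    - [0, 0, 0]
    - [0, 0, 0]
    - [0, 0, 0]
    - [0, 0, 0]

```text
time: 7.38
tool_pos: [575.3, -41.2, 134.2]
tcp_rot: [-3.14, -0.873, 1.71]
contact_force: [-0.6, 0.1, -1.8]
grip_width: 46.8
finger_force: 30.0
```

Call:
send_rows:
  offset:
    - [0.766, 0, -0.643]
    - [0.766, 0, -0.643]
    - [0.766, 0, -0.643]
  delta_rot:
    - [0, 0, 0]
    - [0, 0, 0]
    - [0, 0, 0]

```text
time: 7.75
tool_pos: [576.6, -41.8, 257.3]
tcp_rot: [3.134, -0.87, 1.717]
contact_force: [-0.6, -0.1, -2.2]
grip_width: 46.9
finger_force: 30.0
```

```bash
python3 - <<'E'
from plan import *
print(get_obs()["joint_positions"].round(4).tolist(), get_obs()["tool_pos"])
# via: tool upright w/ mouth... then rotate to final
P,A=put(S[1],up=110)
h=np.radians(31.2)
v1=down([520,60,300],1.715+0.2)
e=plan([v1,(P-[70,140,-20],A),(P,A)])
plan([put(S[1],up=1)],e)
E
```

```text
[-0.5482, 0.6788, 1.1861, 0.6638, 1.8502, -0.6961] [576.56598598 -41.79700521 257.31833314]
off [0.857, -0.346, 0.462] rot [0.0148, -0.1379, -0.03] rows 6
off [0.639, 0.315, 0.065] rot [-0.0489, -0.04, -0.1345] rows 6
off [0.212, 0.673, 0.113] rot [-0.049, -0.0401, -0.1346] rows 6
off [-0.738, 0.696, 0.838] rot [0.0, 0.0, 0.0] rows 3
end [609.5 369.8 264.4]
off [0.584, 0.0, 0.695] rot [0.0, 0.0, 0.0] rows 2
end [609.4 369.8 155.5]
```

Call:
send_rows:
  offset:
    - [0.857, -0.346, 0.462]
    - [0.857, -0.346, 0.462]
    - [0.857, -0.346, 0.462]
    - [0.857, -0.346, 0.462]
    - [0.857, -0.346, 0.462]
    - [0.857, -0.346, 0.462]
    - [0.857, -0.346, 0.462]
  delta_rot:
    - [0.015, -0.138, -0.03]
    - [0.015, -0.138, -0.03]
    - [0.015, -0.138, -0.03]
    - [0.015, -0.138, -0.03]
    - [0.015, -0.138, -0.03]
    - [0.015, -0.138, -0.03]
    - [0.015, -0.138, -0.03]

```text
time: 8.62
tool_pos: [519.0, 60.1, 296.3]
tcp_rot: [-3.133, -0.007, 1.915]
contact_force: [-0.0, -0.9, -1.2]
grip_width: 46.9
finger_force: 30.0
```

Call:
send_rows:
  offset:
    - [0.639, 0.315, 0.065]
    - [0.639, 0.315, 0.065]
    - [0.639, 0.315, 0.065]
    - [0.639, 0.315, 0.065]
    - [0.639, 0.315, 0.065]
    - [0.639, 0.315, 0.065]
    - [0.639, 0.315, 0.065]
  delta_rot:
    - [-0.049, -0.04, -0.1345]
    - [-0.049, -0.04, -0.1345]
    - [-0.049, -0.04, -0.1345]
    - [-0.049, -0.04, -0.1345]
    - [-0.049, -0.04, -0.1345]
    - [-0.049, -0.04, -0.1345]
    - [-0.049, -0.04, -0.1345]

```text
time: 9.5
tool_pos: [529.5, 144.3, 290.2]
tcp_rot: [2.964, 0.335, 2.735]
contact_force: [0.3, 0.4, -1.7]
grip_width: 46.8
finger_force: 30.0
```

```bash
python3 - <<'E'
from plan import *
print(get_obs()["joint_positions"].round(4).tolist(), get_obs()["tool_pos"])
P,A=put(S[1],up=110)
e=plan([(P-[70,140,-20],A),(P,A)])
plan([put(S[1],up=1)],e)
E
```

```text
[0.1359, 0.1397, 1.6794, -0.02, 0.9453, -1.0499] [529.5234552  144.2932805  290.15395233]
off [0.21, 0.681, 0.099] rot [-0.0489, -0.0412, -0.1357] rows 6
off [-0.738, 0.695, 0.837] rot [0.0, 0.0001, 0.0] rows 3
end [609.5 369.8 264.4]
off [0.584, 0.0, 0.696] rot [0.0, -0.0, 0.0] rows 2
end [609.5 369.8 155.4]
```

Call:
send_rows:
  offset:
    - [0.21, 0.68, 0.1]
    - [0.21, 0.68, 0.1]
    - [0.21, 0.68, 0.1]
    - [0.21, 0.68, 0.1]
    - [0.21, 0.68, 0.1]
    - [0.21, 0.68, 0.1]
    - [0.21, 0.68, 0.1]
  delta_rot:
    - [-0.049, -0.041, -0.1355]
    - [-0.049, -0.041, -0.1355]
    - [-0.049, -0.041, -0.1355]
    - [-0.049, -0.041, -0.1355]
    - [-0.049, -0.041, -0.1355]
    - [-0.049, -0.041, -0.1355]
    - [-0.049, -0.041, -0.1355]

```text
time: 10.38
tool_pos: [539.1, 230.0, 283.9]
tcp_rot: [3.138, 0.697, -2.598]
contact_force: [0.9, -0.3, -1.6]
grip_width: 46.7
finger_force: 30.0
```

Call:
send_rows:
  offset:
    - [-0.738, 0.695, 0.837]
    - [-0.738, 0.695, 0.837]
    - [-0.738, 0.695, 0.837]
    - [-0.738, 0.695, 0.837]
    - [-0.738, 0.695, 0.837]
    - [-0.738, 0.695, 0.837]
  delta_rot:
    - [0, 0, 0]
    - [0, 0, 0]
    - [0, 0, 0]
    - [0, 0, 0]
    - [0, 0, 0]
    - [0, 0, 0]

```text
time: 11.12
tool_pos: [607.9, 370.2, 264.9]
tcp_rot: [3.141, 0.699, -2.594]
contact_force: [1.0, 0.2, -1.4]
grip_width: 47.2
finger_force: 30.0
```

```bash
python3 - <<'E'
from plan import *
print(get_obs()["joint_positions"].round(4).tolist(), get_obs()["tool_pos"],get_obs()["tcp_rot"])
plan([put(S[1],up=1)])
a=[cv2.resize(optics.capture(n)[v:v+150,u:u+200,::-1],None,fx=4,fy=4)[::1] for n,v,u in(("scene",150,390),("top",190,140))]
cv2.imwrite("pics/s2.png",cv2.resize(np.hstack(a),(800,300)))
p=put(S[1],up=110)
print(finder.boxes_of("bottle_a","top")[:5])
E
```

```text
[0.3955, 0.3427, 1.6298, 0.2105, 0.4849, -1.8742] [607.94324986 370.17657672 264.9464227 ] [ 3.14146479  0.69898624 -2.59432849]
off [0.58, -0.009, 0.704] rot [0.0003, 0.0001, 0.0003] rows 2
end [609.4 369.8 155.5]
[{'box': [278.1, 229.9, 317.1, 252.6], 'confidence': 0.87}, {'box': [329.6, 270.9, 365.2, 288.7], 'confidence': 0.76}, {'box': [165.3, 225.1, 264.7, 322.3], 'confidence': 0.72}, {'box': [176.7, 205.8, 193.8, 225.4], 'confidence': 0.64}, {'box': [277.1, 266.4, 313.1, 285.2], 'confidence': 0.61}]
```

View pics/s2.png

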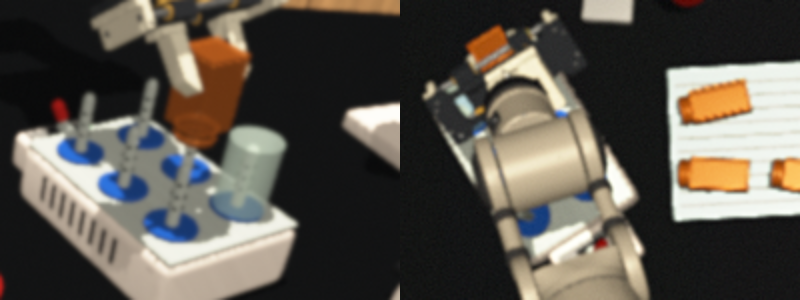

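```bash
cat >> h.py <<'E'
def vb(x,y,z0): # inverted bottle, rim height z0
    def cy(r,a,b): return np.array([[x+r*np.cos(t),y+r*np.sin(t),z] for z in(a,b) for t in np.linspace(0,6.28,20)])
    c,s=np.cos(.545),np.sin(.545)
    b=box(-23.5,23.5,-23.5,23.5,z0+17,z0+103); b=np.c_[b[:,0]*c-b[:,1]*s+x,b[:,0]*s+b[:,1]*c+y,b[:,2]]
    return [b,cy(21,z0,z0+17)]
E
python3 - <<'E'
from plan import *
z0=91+110
P=np.vstack(vb(599-1,363.5,z0)); u=proj(P,"scene"); print("pred box",u.min(0).round(1),u.max(0).round(1))
optics.capture("scene")
for x in finder.silhouettes("bottle_a","scene"):
    print([round(v,1) for v in x["box"]],round(x["confidence"],2))
print(proj([[599,363.5,201],[609,363.5,201],[599,363.5,91],[609,363.5,91],[599,373.5,91]],"scene"))
E
```

```text
pred box [470.9 167.1] [514.7 223.8]
[474.5, 168.8, 512.5, 225.9] 0.83
[333.9, 231.6, 377.4, 255.8] 0.8
[280.6, 224.0, 323.8, 253.8] 0.68
[333.7, 252.5, 377.5, 282.5] 0.67
[398.5, 189.7, 535.8, 309.5] 0.43
[[485.70065226 218.82250793]
 [486.53350411 221.28421223]
 [475.04651572 261.27662   ]
 [475.74310164 263.93475638]
 [479.65982188 261.66308704]]
```

Call:
send_rows:
  offset:
    - [0.2, 0, 0.24]
    - [0.4, 0, 0.48]
    - [0.52, 0, 0.62]
    - [0.582, 0, 0.698]
    - [0.582, 0, 0.698]
    - [0.582, 0, 0.698]
  delta_rot:
    - [0, 0, 0]
    - [0, 0, 0]
    - [0, 0, 0]
    - [0, 0, 0]
    - [0, 0, 0]
    - [0, 0, 0]

```text
time: 12.12
tool_pos: [613.4, 371.5, 165.4]
tcp_rot: [3.136, 0.685, -2.592]
contact_force: [0.2, -0.0, -1.1]
grip_width: 47.2
finger_force: 30.0
```

```bash
sed -i 's/^S=.*/S={1:(597,364),2:(475.5,401),3:(524.5,320),4:(402.5,357),5:(452,276)}/' plan.py; python3 - <<'E'
from plan import *
o=get_obs();print(o["contact_force"],o["moment"])
optics.capture("scene")
for x in finder.silhouettes("bottle_a","scene"): print([round(v,1) for v in x["box"]],round(x["confidence"],2))
for dz in(0,6): u=proj(np.vstack(vb(597,364,91+dz)),"scene"); print("pred box",u.min(0).round(1),u.max(0).round(1))
E
```

```text
[ 0.21443214 -0.0212048  -1.11386945] [-0.22632881  0.48524746  0.01872174]
[467.6, 213.9, 502.3, 262.9] 0.97
[332.5, 252.1, 376.8, 283.0] 0.85
[335.4, 231.2, 377.6, 255.4] 0.79
[279.0, 224.4, 326.2, 252.4] 0.68
[162.7, 256.4, 217.5, 298.4] 0.68
[206.4, 258.3, 259.0, 306.1] 0.26
pred box [461.3 213.8] [501.6 266.4]
pred box [461.8 211.4] [502.3 264.2]
```

Call:
send_rows:
  offset:
    - [0, 0, 0]
    - [0, 0, 0]
  delta_rot:
    - [0, 0, 0]
    - [0, 0, 0]

```text
time: 12.48
tool_pos: [612.8, 371.4, 164.3]
tcp_rot: [3.135, 0.683, -2.592]
contact_force: [-0.5, -0.2, -0.7]
grip_width: 47.1
finger_force: 30.0
```

```bash
python3 - <<'E'
from plan import *
o=get_obs();print(o["joint_positions"].round(3),o["tool_pos"],o["tcp_rot"],o["contact_force"],o["dq"].round(3))
plan([put(S[1],up=1)])
E
```

```text
[ 0.39   0.475  1.728  0.391  0.283 -2.072] [612.82898236 371.35899842 164.33083126] [ 3.13533422  0.6826958  -2.59161166] [-0.4884695  -0.16074281 -0.7228347 ] [0.001 0.005 0.    0.001 0.001 0.002]
off [0.08, 0.016, 0.031] rot [0.0015, -0.0025, 0.0007] rows 1
end [607.5 370.3 155.4]
```

```bash
python3 - <<'E'
from plan import *
plan([put(S[1],up=5,h=np.radians(40)),put(S[1],up=1,h=np.radians(48))])
E
```

```text
off [0.06, 0.032, 0.004] rot [-0.014, -0.0024, -0.0182] rows 1
off [0.022, 0.014, 0.025] rot [-0.0143, 0.0, -0.017] rows 1
end [605.2 373.1 155.4]
```

Call:
send_rows:
  offset:
    - [0.06, 0.032, 0.004]
    - [0.06, 0.032, 0.004]
    - [0.06, 0.032, 0.004]
    - [0.06, 0.032, 0.004]
  delta_rot:
    - [-0.014, -0.002, -0.018]
    - [-0.014, -0.002, -0.018]
    - [-0.014, -0.002, -0.018]
    - [-0.014, -0.002, -0.018]

```text
time: 12.98
tool_pos: [606.4, 371.8, 159.3]
tcp_rot: [3.14, 0.695, -2.447]
contact_force: [-0.4, 1.1, -0.9]
grip_width: 47.0
finger_force: 30.0
```

Call:
send_rows:
  offset:
    - [0.022, 0.014, 0.025]
    - [0.022, 0.014, 0.025]
    - [0.022, 0.014, 0.025]
    - [0.022, 0.014, 0.025]
  delta_rot:
    - [-0.014, 0, -0.017]
    - [-0.014, 0, -0.017]
    - [-0.014, 0, -0.017]
    - [-0.014, 0, -0.017]

```text
time: 13.48
tool_pos: [605.0, 373.3, 155.3]
tcp_rot: [3.142, 0.695, -2.308]
contact_force: [0.3, 0.6, -0.4]
grip_width: 46.5
finger_force: 30.0
```

```bash
python3 - <<'E'
from plan import *
o=get_obs();print(o["joint_positions"].round(3),o["tool_pos"],o["tcp_rot"],o["contact_force"],o["dq"].round(3))
plan([put(S[1],up=1,h=np.radians(48))])
E
```

```text
[ 0.296  0.495  1.733  0.88   0.44  -2.831] [604.96416116 373.27554291 155.34944474] [ 3.14154076  0.69527565 -2.30772541] [ 0.27552981  0.58064363 -0.35820893] [-0.001  0.001 -0.001  0.008  0.009 -0.022]
off [-0.0, -0.002, -0.001] rot [-0.0004, -0.0005, -0.0005] rows 1
end [605.1 373.1 155.4]
```

Call:
send_rows:
  offset:
    - [0, 0, 0]
    - [0, 0, 0]
    - [0, 0, 0]
    - [0, 0, -0.3]
    - [0, 0, -0.7]
    - [0, 0, -0.99]
    - [0, 0, -0.99]
  delta_rot:
    - [0, 0, 0]
    - [0, 0, 0]
    - [0, 0, 0]
    - [0, 0, 0]
    - [0, 0, 0]
    - [0, 0, 0]
    - [0, 0, 0]
  grip: 0.68

```text
time: 14.35
tool_pos: [554.5, 316.0, 249.1]
tcp_rot: [-3.138, 0.699, -2.305]
contact_force: [1.2, -1.0, 0.2]
grip_width: 62.3
finger_force: 0.0
```

```bash
sed -i 's/^TI=.*/TI=np.radians(60)/' plan.py; cat > bl.py <<'E'
from plan import *
def bottles():
    optics.capture("top")
    for x in finder.silhouettes("bottle_a","top"):
        r=x["region"]; ys,xs=np.nonzero(r); p=onz([xs.mean(),ys.mean()],"top",26)
        if x["confidence"]<.3: continue
        q,s=fit("bottle",[p[0],p[1],1.6],{"top":r}); print("bottle",q.round(2),round(s,3),round(x["confidence"],2))
def vert(): 
    optics.capture("scene")
    for x in finder.silhouettes("bottle_a","scene"):
        if x["box"][0]>400: print("scene box",[round(v,1) for v in x["box"]],round(x["confidence"],2))
    for k,s in S.items(): u=proj(np.vstack(vb(s[0]+6,s[1],91)),"scene"); print(k,"pred",u.min(0).round(1),u.max(0).round(1))
E
python3 - <<'E'
from bl import *
o=get_obs();print(o["joint_positions"].round(3),o["tool_pos"])
vert()
P,A=pick(B['c'],up=140)
plan([(np.array([530,290,320]),cur()[1]),down([480,100,290],1.9),(P,A)])
E
```

```text
[ 0.205  0.257  1.805  0.721  0.608 -2.705] [554.54201217 316.02040111 249.12864775]
1 pred [461.6 215.2] [502.2 268. ]
2 pred [470.7 190.4] [508.2 238.9]
3 pred [438.6 197.8] [475.1 247.6]
4 pred [449.  175.8] [483.  221.8]
5 pred [418.1 182.3] [451.1 229.6]
off [-0.164, 0.001, -0.664] rot [0.0, 0.0, 0.0] rows 2
off [0.638, -0.377, -0.37] rot [0.0571, 0.0336, 0.1574] rows 7
off [0.028, -0.826, -0.052] rot [0.0571, 0.0337, 0.1575] rows 7
off [-0.553, -0.288, 0.554] rot [-0.0196, 0.0817, 0.0339] rows 4
off [-0.795, -0.185, 0.168] rot [-0.0195, 0.0818, 0.0339] rows 4
end [457.6 -47.9 157.1]
```

Call:
send_rows:
  offset:
    - [-0.164, 0, -0.664]
    - [-0.164, 0, -0.664]
    - [-0.164, 0, -0.664]
  delta_rot:
    - [0, 0, 0]
    - [0, 0, 0]
    - [0, 0, 0]
  grip: 0.85

```text
time: 14.82
tool_pos: [530.5, 290.2, 320.4]
tcp_rot: [-3.141, 0.696, -2.306]
contact_force: [-0.0, -0.9, -0.0]
grip_width: 77.5
finger_force: 0.0
```

Call:
send_rows:
  offset:
    - [0.638, -0.377, -0.37]
    - [0.638, -0.377, -0.37]
    - [0.638, -0.377, -0.37]
    - [0.638, -0.377, -0.37]
    - [0.638, -0.377, -0.37]
    - [0.638, -0.377, -0.37]
    - [0.638, -0.377, -0.37]
    - [0.638, -0.377, -0.37]
  delta_rot:
    - [0.057, 0.034, 0.1575]
    - [0.057, 0.034, 0.1575]
    - [0.057, 0.034, 0.1575]
    - [0.057, 0.034, 0.1575]
    - [0.057, 0.034, 0.1575]
    - [0.057, 0.034, 0.1575]
    - [0.057, 0.034, 0.1575]
    - [0.057, 0.034, 0.1575]

```text
time: 15.82
tool_pos: [504.7, 195.4, 303.4]
tcp_rot: [2.931, 0.337, 2.873]
contact_force: [-0.2, -0.2, -0.2]
grip_width: 77.9
finger_force: 0.0
```

Call:
send_rows:
  offset:
    - [0.028, -0.826, -0.052]
    - [0.028, -0.826, -0.052]
    - [0.028, -0.826, -0.052]
    - [0.028, -0.826, -0.052]
    - [0.028, -0.826, -0.052]
    - [0.028, -0.826, -0.052]
    - [0.028, -0.826, -0.052]
    - [0.028, -0.826, -0.052]
  delta_rot:
    - [0.057, 0.034, 0.1575]
    - [0.057, 0.034, 0.1575]
    - [0.057, 0.034, 0.1575]
    - [0.057, 0.034, 0.1575]
    - [0.057, 0.034, 0.1575]
    - [0.057, 0.034, 0.1575]
    - [0.057, 0.034, 0.1575]
    - [0.057, 0.034, 0.1575]

```text
time: 16.82
tool_pos: [479.7, 99.8, 289.8]
tcp_rot: [-3.139, -0.003, 1.904]
contact_force: [-0.7, -0.0, -0.5]
grip_width: 78.1
finger_force: 0.0
```

```bash
python3 - <<'E'
from bl import *
o=get_obs();print(o["joint_positions"].round(3),o["tool_pos"])
vert();bottles()
P,A=pick(B['c'],up=140)
e=plan([(P,A)]);plan([pick(B['c'])],e)
a=[cv2.resize(optics.capture(n)[v:v+150,u:u+200,::-1],None,fx=4,fy=4)[::1] for n,v,u in(("scene",150,390),("top",190,140))]
cv2.imwrite("pics/s3.png",cv2.resize(np.hstack(a),(800,300)))
E
```

```text
[ 0.047  0.235  1.498  0.002  1.412 -0.287] [479.72059214  99.78846957 289.77506909]
scene box [463.0, 215.8, 499.9, 268.1] 0.88
1 pred [461.6 215.2] [502.2 268. ]
2 pred [470.7 190.4] [508.2 238.9]
3 pred [438.6 197.8] [475.1 247.6]
4 pred [449.  175.8] [483.  221.8]
5 pred [418.1 182.3] [451.1 229.6]
bottle [631.39 402.55   0.76] 0.645 0.74
bottle [458.22 -37.98   1.44] 0.872 0.7
bottle [368.98 290.52   1.3 ] 0.071 0.56
off [-0.554, -0.287, 0.555] rot [-0.0199, 0.0816, 0.0339] rows 4
off [-0.797, -0.185, 0.169] rot [-0.0199, 0.0815, 0.034] rows 4
end [457.6 -48.  156.9]
off [-0.505, 0.0, 0.292] rot [0.0, 0.0, -0.0] rows 2
off [-0.505, 0.0, 0.291] rot [0.0, 0.0, -0.0] rows 2
end [457.6 -48.   17. ]
```

View pics/s3.png

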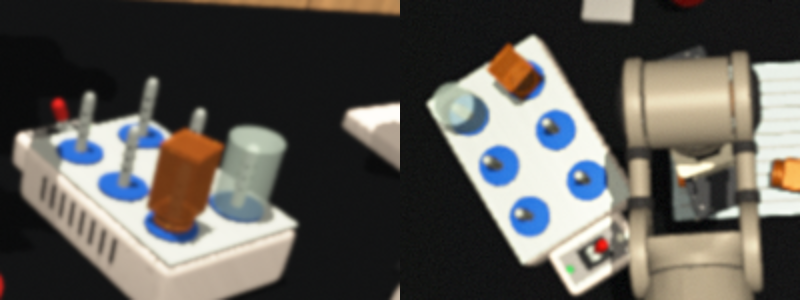

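```bash
cat > chain.py <<'E'
from plan import *
def chain(q,k,h,start,via):
    h=np.radians(h)
    print("APPR");e=plan([pick(q,up=140)],start)
    print("DOWN");e=plan([pick(q)],e)
    print("LIFT");e=plan([pick(q,up=225)],e)
    print("TRAN");P,A=put(S[k],up=110,h=h); e=plan([down(*via),(P,A)],e)
    print("LOW");e=plan([put(S[k],up=0.5,h=h)],e)
    print("BACK");e=plan([put(S[k],up=0.5,back=120,h=h)],e);return e
E
python3 - <<'E'
from chain import *
chain((458.5,-38,1.437),2,50,down([480,100,290],1.9),([455,110,300],1.9))
E
```

```text
APPR
off [-0.553, -0.289, 0.554] rot [-0.0193, 0.0818, 0.0334] rows 4
off [-0.795, -0.189, 0.169] rot [-0.0193, 0.0818, 0.0334] rows 4
end [457.2 -47.9 157. ]
DOWN
off [-0.505, -0.0, 0.291] rot [0.0, -0.0, -0.0] rows 2
off [-0.505, -0.001, 0.292] rot [0.0, -0.0, -0.0] rows 2
end [457.1 -47.9  17. ]
LIFT
off [0.812, 0.0, -0.469] rot [0.0, -0.0, -0.0] rows 2
off [0.812, 0.001, -0.468] rot [0.0, -0.0, -0.0] rows 2
end [457.2 -47.9 242. ]
TRAN
off [0.535, -0.097, 0.443] rot [0.0193, -0.0818, -0.0334] rows 4
off [0.686, 0.07, 0.122] rot [0.0193, -0.0818, -0.0334] rows 4
off [0.76, 0.338, 0.104] rot [-0.0292, -0.0165, -0.1091] rows 5
off [0.393, 0.727, 0.144] rot [-0.0293, -0.0165, -0.1092] rows 5
off [-0.126, 0.782, 0.274] rot [-0.0292, -0.0165, -0.1091] rows 5
end [481.6 408.3 262.5]
LOW
off [0.456, -0.0, 0.79] rot [-0.0, -0.0, -0.0] rows 2
end [481.6 408.3 153.1]
BACK
off [0.0, -0.0, -0.5] rot [-0.0, -0.0, -0.0] rows 2
off [0.0, -0.0, -0.5] rot [-0.0, -0.0, -0.0] rows 2
end [443.  362.3 257. ]
```

Call:
send_rows:
  offset:
    - [-0.553, -0.289, 0.554]
    - [-0.553, -0.289, 0.554]
    - [-0.553, -0.289, 0.554]
    - [-0.553, -0.289, 0.554]
    - [-0.553, -0.289, 0.554]
  delta_rot:
    - [-0.0193, 0.0818, 0.0334]
    - [-0.0193, 0.0818, 0.0334]
    - [-0.0193, 0.0818, 0.0334]
    - [-0.0193, 0.0818, 0.0334]
    - [-0.0193, 0.0818, 0.0334]

```text
time: 17.75
tool_pos: [468.6, 26.0, 223.9]
tcp_rot: [3.073, -0.522, 1.704]
contact_force: [0.3, 0.1, 1.5]
grip_width: 77.9
finger_force: 0.0
```

Call:
send_rows:
  offset:
    - [-0.795, -0.189, 0.169]
    - [-0.795, -0.189, 0.169]
    - [-0.795, -0.189, 0.169]
    - [-0.795, -0.189, 0.169]
    - [-0.795, -0.189, 0.169]
  delta_rot:
    - [-0.0193, 0.0818, 0.0334]
    - [-0.0193, 0.0818, 0.0334]
    - [-0.0193, 0.0818, 0.0334]
    - [-0.0193, 0.0818, 0.0334]
    - [-0.0193, 0.0818, 0.0334]

```text
time: 18.38
tool_pos: [457.3, -46.9, 157.6]
tcp_rot: [-3.138, -1.044, 1.439]
contact_force: [-0.8, 0.1, 1.2]
grip_width: 77.8
finger_force: 0.0
```

Call:
send_rows:
  offset:
    - [-0.5, 0, 0.289]
    - [-0.8, 0, 0.462]
    - [-0.95, 0, 0.548]
    - [-1.0, 0, 0.577]
    - [-1.0, 0, 0.577]
    - [-1.0, 0, 0.577]
  delta_rot:
    - [0, 0, 0]
    - [0, 0, 0]
    - [0, 0, 0]
    - [0, 0, 0]
    - [0, 0, 0]
    - [0, 0, 0]

```text
time: 19.12
tool_pos: [456.9, -47.8, 19.6]
tcp_rot: [-3.139, -1.047, 1.436]
contact_force: [0.2, -0.5, -0.1]
grip_width: 77.9
finger_force: 0.0
```

```bash
python3 - <<'E'
from plan import *
o=get_obs();print(o["joint_positions"].round(3),o["tool_pos"],o["contact_force"])
plan([pick((458.5,-38,1.437))])
E
```

```text
[-0.796  0.896  1.781  0.771  1.361 -1.201] [456.93633595 -47.7515716   19.60383644] [ 0.1773277  -0.54238826 -0.09293087]
off [-0.02, 0.002, 0.01] rot [-0.0004, 0.0001, -0.0001] rows 1
end [457.1 -47.9  16.9]
```

Next is the grip, the lift, and the move over to seat2.

Call:
send_rows:
  offset:
    - [-0.01, 0, 0.006]
    - [-0.01, 0, 0.006]
    - [-0.01, 0, 0.006]
    - [-0.01, 0, 0.006]
    - [-0.01, 0, 0.006]
  delta_rot:
    - [0, 0, 0]
    - [0, 0, 0]
    - [0, 0, 0]
    - [0, 0, 0]
    - [0, 0, 0]
  grip: 0

```text
time: 19.75
tool_pos: [456.5, -47.7, 17.2]
tcp_rot: [-3.134, -1.049, 1.431]
contact_force: [0.1, -0.8, 1.3]
grip_width: 47.1
finger_force: 29.8
```

Call:
send_rows:
  offset:
    - [0.4, 0, -0.231]
    - [0.812, 0, -0.469]
    - [0.812, 0, -0.469]
    - [0.812, 0, -0.469]
  delta_rot:
    - [0, 0, 0]
    - [0, 0, 0]
    - [0, 0, 0]
    - [0, 0, 0]

```text
time: 20.25
tool_pos: [456.5, -47.8, 129.1]
tcp_rot: [-3.133, -1.048, 1.43]
contact_force: [0.3, 1.3, -0.9]
grip_width: 47.1
finger_force: 29.8
```

Call:
send_rows:
  offset:
    - [0.812, 0, -0.469]
    - [0.812, 0, -0.469]
    - [0.812, 0, -0.469]
  delta_rot:
    - [0, 0, 0]
    - [0, 0, 0]
    - [0, 0, 0]

```text
time: 20.62
tool_pos: [457.7, -48.5, 243.1]
tcp_rot: [-3.14, -1.046, 1.436]
contact_force: [-0.3, -0.0, -0.8]
grip_width: 47.0
finger_force: 29.8
```

Call:
send_rows:
  offset:
    - [0.535, -0.097, 0.443]
    - [0.535, -0.097, 0.443]
    - [0.535, -0.097, 0.443]
    - [0.535, -0.097, 0.443]
    - [0.535, -0.097, 0.443]
  delta_rot:
    - [0.0193, -0.0818, -0.0334]
    - [0.0193, -0.0818, -0.0334]
    - [0.0193, -0.0818, -0.0334]
    - [0.0193, -0.0818, -0.0334]
    - [0.0193, -0.0818, -0.0334]

```text
time: 21.25
tool_pos: [455.5, 31.0, 269.4]
tcp_rot: [3.078, -0.529, 1.7]
contact_force: [-0.6, -0.2, -1.2]
grip_width: 46.9
finger_force: 29.9
```

Call:
send_rows:
  offset:
    - [0.686, 0.07, 0.122]
    - [0.686, 0.07, 0.122]
    - [0.686, 0.07, 0.122]
    - [0.686, 0.07, 0.122]
    - [0.686, 0.07, 0.122]
  delta_rot:
    - [0.0193, -0.0818, -0.0334]
    - [0.0193, -0.0818, -0.0334]
    - [0.0193, -0.0818, -0.0334]
    - [0.0193, -0.0818, -0.0334]
    - [0.0193, -0.0818, -0.0334]

```text
time: 21.88
tool_pos: [454.7, 108.9, 298.5]
tcp_rot: [-3.135, -0.007, 1.898]
contact_force: [1.3, -1.1, -1.7]
grip_width: 47.3
finger_force: 29.9
```

Call:
send_rows:
  offset:
    - [0.76, 0.338, 0.104]
    - [0.76, 0.338, 0.104]
    - [0.76, 0.338, 0.104]
    - [0.76, 0.338, 0.104]
    - [0.76, 0.338, 0.104]
    - [0.76, 0.338, 0.104]
  delta_rot:
    - [-0.0292, -0.0165, -0.1091]
    - [-0.0292, -0.0165, -0.1091]
    - [-0.0292, -0.0165, -0.1091]
    - [-0.0292, -0.0165, -0.1091]
    - [-0.0292, -0.0165, -0.1091]
    - [-0.0292, -0.0165, -0.1091]

```text
time: 22.62
tool_pos: [464.4, 207.9, 287.6]
tcp_rot: [3.007, 0.15, 2.572]
contact_force: [-0.4, -0.0, -0.5]
grip_width: 46.8
finger_force: 29.9
```

Call:
send_rows:
  offset:
    - [0.393, 0.727, 0.144]
    - [0.393, 0.727, 0.144]
    - [0.393, 0.727, 0.144]
    - [0.393, 0.727, 0.144]
    - [0.393, 0.727, 0.144]
    - [0.393, 0.727, 0.144]
  delta_rot:
    - [-0.0293, -0.0165, -0.1092]
    - [-0.0293, -0.0165, -0.1092]
    - [-0.0293, -0.0165, -0.1092]
    - [-0.0293, -0.0165, -0.1092]
    - [-0.0293, -0.0165, -0.1092]
    - [-0.0293, -0.0165, -0.1092]

```text
time: 23.38
tool_pos: [473.1, 308.4, 275.6]
tcp_rot: [2.994, 0.358, -3.024]
contact_force: [-0.2, 0.1, -1.1]
grip_width: 46.6
finger_force: 29.9
```

Call:
send_rows:
  offset:
    - [-0.126, 0.782, 0.274]
    - [-0.126, 0.782, 0.274]
    - [-0.126, 0.782, 0.274]
    - [-0.126, 0.782, 0.274]
    - [-0.126, 0.782, 0.274]
    - [-0.126, 0.782, 0.274]
  delta_rot:
    - [-0.0292, -0.0165, -0.1091]
    - [-0.0292, -0.0165, -0.1091]
    - [-0.0292, -0.0165, -0.1091]
    - [-0.0292, -0.0165, -0.1091]
    - [-0.0292, -0.0165, -0.1091]
    - [-0.0292, -0.0165, -0.1091]

```text
time: 24.12
tool_pos: [481.6, 408.1, 263.4]
tcp_rot: [3.135, 0.522, -2.276]
contact_force: [-0.1, 0.3, -0.9]
grip_width: 47.1
finger_force: 29.9
```

```bash
python3 - <<'E'
from bl import *
o=get_obs();print(o["joint_positions"].round(3),o["tool_pos"],o["contact_force"])
h=np.radians(50)
e=plan([put(S[2],up=.5,h=h)])
vert()
u=proj(np.vstack(vb(S[2][0]+6,S[2][1],201)),"scene"); print("hover pred",u.min(0).round(1),u.max(0).round(1))
E
```

```text
[ 0.484  0.257  1.662  0.284  0.755 -2.115] [481.57718928 408.11591164 263.37767971] [-0.12800559  0.28047556 -0.87589373]
off [0.457, -0.005, 0.798] rot [0.0005, -0.0003, -0.001] rows 2
end [481.7 408.3 153. ]
scene box [464.4, 216.9, 501.9, 267.5] 0.89
scene box [480.0, 148.9, 516.5, 197.6] 0.63
1 pred [461.6 215.2] [502.2 268. ]
2 pred [470.7 190.4] [508.2 238.9]
3 pred [438.6 197.8] [475.1 247.6]
4 pred [449.  175.8] [483.  221.8]
5 pred [418.1 182.3] [451.1 229.6]
hover pred [480.2 146.3] [520.6 198.3]
```

Call:
send_rows:
  offset:
    - [0.2, 0, 0.347]
    - [0.35, 0, 0.607]
    - [0.43, 0, 0.745]
    - [0.456, 0, 0.79]
    - [0.456, 0, 0.79]
    - [0.456, 0, 0.79]
  delta_rot:
    - [0, 0, 0]
    - [0, 0, 0]
    - [0, 0, 0]
    - [0, 0, 0]
    - [0, 0, 0]
    - [0, 0, 0]

```text
time: 24.98
tool_pos: [481.4, 408.6, 155.1]
tcp_rot: [3.138, 0.524, -2.271]
contact_force: [0.2, -1.4, -1.2]
grip_width: 47.1
finger_force: 29.9
```

```bash
python3 - <<'E'
from bl import *
o=get_obs();print(o["joint_positions"].round(3),o["tool_pos"],o["contact_force"])
from chain import *
h=np.radians(50)
e0=put(S[2],up=.5,h=h,back=120)
P,A=e0
print("VIA");e=plan([down([480,170,310],1.9)],e0)
chain((464.5,96,1.535),3,41,e,([470,130,310],2.0))
E
```

```text
[ 0.484  0.385  1.817  0.424  0.487 -2.289] [481.41764986 408.64290171 155.07733633] [ 0.20687372 -1.43735835 -1.22228128]
VIA
off [0.335, -0.633, -0.449] rot [0.0439, 0.0247, 0.1637] rows 7
off [-0.375, -0.717, -0.245] rot [0.0439, 0.0248, 0.1637] rows 7
end [480.1 170.  310. ]
APPR
off [-0.31, -0.176, 0.637] rot [-0.0152, 0.0824, 0.0263] rows 4
off [-0.607, -0.148, 0.378] rot [-0.0152, 0.0824, 0.0264] rows 4
end [464.1  86.  157. ]
DOWN
off [-0.505, 0.0, 0.292] rot [-0.0, -0.0, -0.0] rows 2
off [-0.506, 0.0, 0.291] rot [-0.0, -0.0, -0.0] rows 2
end [464.1  85.9  17. ]
LIFT
off [0.812, -0.0, -0.468] rot [-0.0, -0.0, -0.0] rows 2
off [0.812, -0.0, -0.469] rot [-0.0, -0.0, -0.0] rows 2
end [464.2  85.9 242. ]
TRAN
off [0.675, 0.035, 0.036] rot [0.0387, -0.1636, -0.0671] rows 7
off [0.637, 0.574, 0.198] rot [-0.0386, -0.0289, -0.144] rows 6
off [0.003, 0.82, 0.318] rot [-0.0386, -0.0288, -0.1439] rows 6
end [531.7 326.2 262.5]
LOW
off [0.456, 0.0, 0.79] rot [0.0, -0.0, -0.0] rows 2
end [531.7 326.2 153. ]
BACK
off [0.0, 0.0, -0.5] rot [0.0, -0.0, -0.0] rows 2
off [0.0, 0.0, -0.5] rot [0.0, -0.0, -0.0] rows 2
end [486.4 286.9 257. ]
```

Call:
send_rows:
  offset:
    - [0, 0, 0]
    - [0, 0, 0]
    - [0, 0, 0]
    - [0, 0, -0.3]
    - [0, 0, -0.7]
    - [0, 0, -1.0]
    - [0, 0, -1.0]
    - [0, 0, -1.0]
  delta_rot:
    - [0, 0, 0]
    - [0, 0, 0]
    - [0, 0, 0]
    - [0, 0, 0]
    - [0, 0, 0]
    - [0, 0, 0]
    - [0, 0, 0]
    - [0, 0, 0]
  grip: 0.7

```text
time: 25.98
tool_pos: [442.6, 362.1, 257.2]
tcp_rot: [3.137, 0.522, -2.271]
contact_force: [0.2, 0.3, 0.3]
grip_width: 64.4
finger_force: 0.0
```

Call:
send_rows:
  offset:
    - [0.335, -0.633, -0.449]
    - [0.335, -0.633, -0.449]
    - [0.335, -0.633, -0.449]
    - [0.335, -0.633, -0.449]
    - [0.335, -0.633, -0.449]
    - [0.335, -0.633, -0.449]
    - [0.335, -0.633, -0.449]
    - [0.335, -0.633, -0.449]
  delta_rot:
    - [0.0439, 0.0247, 0.1637]
    - [0.0439, 0.0247, 0.1637]
    - [0.0439, 0.0247, 0.1637]
    - [0.0439, 0.0247, 0.1637]
    - [0.0439, 0.0247, 0.1637]
    - [0.0439, 0.0247, 0.1637]
    - [0.0439, 0.0247, 0.1637]
    - [0.0439, 0.0247, 0.1637]

```text
time: 26.98
tool_pos: [461.1, 266.0, 282.9]
tcp_rot: [2.983, 0.254, 2.92]
contact_force: [-0.5, -0.3, 0.2]
grip_width: 64.4
finger_force: 0.0
```

Call:
send_rows:
  offset:
    - [-0.375, -0.717, -0.245]
    - [-0.375, -0.717, -0.245]
    - [-0.375, -0.717, -0.245]
    - [-0.375, -0.717, -0.245]
    - [-0.375, -0.717, -0.245]
    - [-0.375, -0.717, -0.245]
    - [-0.375, -0.717, -0.245]
    - [-0.375, -0.717, -0.245]
  delta_rot:
    - [0.0439, 0.0248, 0.1637]
    - [0.0439, 0.0248, 0.1637]
    - [0.0439, 0.0248, 0.1637]
    - [0.0439, 0.0248, 0.1637]
    - [0.0439, 0.0248, 0.1637]
    - [0.0439, 0.0248, 0.1637]
    - [0.0439, 0.0248, 0.1637]
    - [0.0439, 0.0248, 0.1637]
  grip: 0.85

```text
time: 27.98
tool_pos: [479.8, 169.6, 310.2]
tcp_rot: [-3.139, -0.003, 1.904]
contact_force: [0.4, -0.0, -0.7]
grip_width: 78.2
finger_force: 0.0
```

```bash
python3 - <<'E'
from bl import *
o=get_obs();print(o["joint_positions"].round(3),o["tool_pos"],o["contact_force"])
vert(); bottles()
optics.capture("scene")
for x in finder.silhouettes("bottle_a","scene"):
    if x["box"][0]<400 and x["confidence"]>.5: 
        ys,xs=np.nonzero(x["region"]); p=onz([xs.mean(),ys.mean()],"scene",26); print(fit("bottle",[p[0],p[1],1.6],{"scene":x["region"]}))
E
```

```text
[ 0.188  0.261  1.408  0.002  1.475 -0.145] [479.80767327 169.64715811 310.15386189] [ 0.37592113 -0.0011875  -0.70191103]
scene box [473.3, 190.9, 506.2, 224.1] 0.9
scene box [464.5, 217.0, 502.3, 266.9] 0.83
1 pred [461.6 215.2] [502.2 268. ]
2 pred [470.7 190.4] [508.2 238.9]
3 pred [438.6 197.8] [475.1 247.6]
4 pred [449.  175.8] [483.  221.8]
5 pred [418.1 182.3] [451.1 229.6]
bottle [628.08 397.82   0.78] 0.645 0.95
bottle [464.67  94.35   1.45] 0.767 0.7
bottle [601.53  89.68   1.76] 0.858 0.66
bottle [496.64 442.64   0.92] 0.624 0.58
(array([466.98479895,  97.39339374,   1.52865497]), np.float64(0.9078050012629452))
(array([604.63684334,  91.39167116,   1.70324659]), np.float64(0.7800532459553553))
```

Call:
send_rows:
  offset:
    - [-0.31, -0.176, 0.637]
    - [-0.31, -0.176, 0.637]
    - [-0.31, -0.176, 0.637]
    - [-0.31, -0.176, 0.637]
    - [-0.31, -0.176, 0.637]
  delta_rot:
    - [-0.0152, 0.0824, 0.0263]
    - [-0.0152, 0.0824, 0.0263]
    - [-0.0152, 0.0824, 0.0263]
    - [-0.0152, 0.0824, 0.0263]
    - [-0.0152, 0.0824, 0.0263]

```text
time: 28.9
tool_pos: [472.0, 127.9, 234.3]
tcp_rot: [3.088, -0.522, 1.746]
contact_force: [1.5, 1.1, 0.0]
grip_width: 78.1
finger_force: 0.0
```

Call:
send_rows:
  offset:
    - [-0.607, -0.148, 0.378]
    - [-0.607, -0.148, 0.378]
    - [-0.607, -0.148, 0.378]
    - [-0.607, -0.148, 0.378]
    - [-0.607, -0.148, 0.378]
  delta_rot:
    - [-0.0152, 0.0824, 0.0264]
    - [-0.0152, 0.0824, 0.0264]
    - [-0.0152, 0.0824, 0.0264]
    - [-0.0152, 0.0824, 0.0264]
    - [-0.0152, 0.0824, 0.0264]

```text
time: 29.52
tool_pos: [463.8, 86.7, 157.9]
tcp_rot: [-3.138, -1.044, 1.536]
contact_force: [-0.6, -0.3, 0.6]
grip_width: 77.9
finger_force: 0.0
```

Call:
send_rows:
  offset:
    - [-0.5, 0, 0.289]
    - [-0.8, 0, 0.462]
    - [-0.95, 0, 0.548]
    - [-1.0, 0, 0.577]
    - [-1.0, 0, 0.577]
    - [-1.0, 0, 0.577]
  delta_rot:
    - [0, 0, 0]
    - [0, 0, 0]
    - [0, 0, 0]
    - [0, 0, 0]
    - [0, 0, 0]
    - [0, 0, 0]

```text
time: 30.28
tool_pos: [463.6, 86.2, 20.0]
tcp_rot: [-3.138, -1.047, 1.533]
contact_force: [-0.3, 1.0, -0.4]
grip_width: 78.3
finger_force: 0.0
```

Call:
send_rows:
  offset:
    - [-0.01, 0, 0.006]
    - [-0.01, 0, 0.006]
    - [-0.01, 0, 0.006]
    - [-0.01, 0, 0.006]
    - [-0.01, 0, 0.006]
  delta_rot:
    - [0, 0, 0]
    - [0, 0, 0]
    - [0, 0, 0]
    - [0, 0, 0]
    - [0, 0, 0]
  grip: 0

```text
time: 30.9
tool_pos: [463.1, 86.1, 17.5]
tcp_rot: [-3.133, -1.049, 1.528]
contact_force: [0.2, -0.7, 1.0]
grip_width: 46.8
finger_force: 29.9
```

Call:
send_rows:
  offset:
    - [0.4, 0, -0.231]
    - [0.812, 0, -0.468]
    - [0.812, 0, -0.468]
    - [0.812, 0, -0.468]
  delta_rot:
    - [0, 0, 0]
    - [0, 0, 0]
    - [0, 0, 0]
    - [0, 0, 0]

```text
time: 31.4
tool_pos: [463.1, 86.1, 129.4]
tcp_rot: [-3.133, -1.048, 1.528]
contact_force: [-0.0, 0.3, -1.1]
grip_width: 46.8
finger_force: 29.9
```

Call:
send_rows:
  offset:
    - [0.812, 0, -0.469]
    - [0.812, 0, -0.469]
    - [0.812, 0, -0.469]
  delta_rot:
    - [0, 0, 0]
    - [0, 0, 0]
    - [0, 0, 0]

```text
time: 31.78
tool_pos: [464.6, 85.5, 243.4]
tcp_rot: [-3.14, -1.047, 1.534]
contact_force: [-0.5, -0.5, -1.2]
grip_width: 46.9
finger_force: 29.9
```

Call:
send_rows:
  offset:
    - [0.675, 0.035, 0.036]
    - [0.675, 0.035, 0.036]
    - [0.675, 0.035, 0.036]
    - [0.675, 0.035, 0.036]
    - [0.675, 0.035, 0.036]
    - [0.675, 0.035, 0.036]
    - [0.675, 0.035, 0.036]
    - [0.675, 0.035, 0.036]
  delta_rot:
    - [0.0387, -0.1636, -0.0671]
    - [0.0387, -0.1636, -0.0671]
    - [0.0387, -0.1636, -0.0671]
    - [0.0387, -0.1636, -0.0671]
    - [0.0387, -0.1636, -0.0671]
    - [0.0387, -0.1636, -0.0671]
    - [0.0387, -0.1636, -0.0671]
    - [0.0387, -0.1636, -0.0671]

```text
time: 32.78
tool_pos: [469.6, 129.8, 308.5]
tcp_rot: [-3.135, -0.006, 2.001]
contact_force: [-0.2, 0.5, -0.6]
grip_width: 47.2
finger_force: 29.9
```

Call:
send_rows:
  offset:
    - [0.637, 0.574, 0.198]
    - [0.637, 0.574, 0.198]
    - [0.637, 0.574, 0.198]
    - [0.637, 0.574, 0.198]
    - [0.637, 0.574, 0.198]
    - [0.637, 0.574, 0.198]
    - [0.637, 0.574, 0.198]
  delta_rot:
    - [-0.0386, -0.0289, -0.144]
    - [-0.0386, -0.0289, -0.144]
    - [-0.0386, -0.0289, -0.144]
    - [-0.0386, -0.0289, -0.144]
    - [-0.0386, -0.0289, -0.144]
    - [-0.0386, -0.0289, -0.144]
    - [-0.0386, -0.0289, -0.144]

```text
time: 33.65
tool_pos: [501.0, 227.0, 286.3]
tcp_rot: [3.005, 0.254, 2.889]
contact_force: [-0.6, 0.8, -1.0]
grip_width: 46.9
finger_force: 29.9
```

Call:
send_rows:
  offset:
    - [0.003, 0.82, 0.318]
    - [0.003, 0.82, 0.318]
    - [0.003, 0.82, 0.318]
    - [0.003, 0.82, 0.318]
    - [0.003, 0.82, 0.318]
    - [0.003, 0.82, 0.318]
    - [0.003, 0.82, 0.318]
  delta_rot:
    - [-0.0386, -0.0288, -0.144]
    - [-0.0386, -0.0288, -0.144]
    - [-0.0386, -0.0288, -0.144]
    - [-0.0386, -0.0288, -0.144]
    - [-0.0386, -0.0288, -0.144]
    - [-0.0386, -0.0288, -0.144]
    - [-0.0386, -0.0288, -0.144]

```text
time: 34.52
tool_pos: [532.0, 325.7, 262.6]
tcp_rot: [3.135, 0.52, -2.431]
contact_force: [0.0, -0.2, -1.0]
grip_width: 47.2
finger_force: 29.9
```

```bash
python3 - <<'E'
from bl import *
o=get_obs();print(o["joint_positions"].round(3),o["tool_pos"],o["contact_force"])
h=np.radians(41)
e=plan([put(S[3],up=.5,h=h)])
vert()
u=proj(np.vstack(vb(S[3][0]+6,S[3][1],201)),"scene"); print("hover pred",u.min(0).round(1),u.max(0).round(1))
E
```

```text
[ 0.327  0.245  1.681  0.285  0.75  -2.119] [531.97263852 325.65417587 262.63928537] [ 0.0074705  -0.21705    -0.96102414]
off [0.453, 0.0, 0.793] rot [0.0006, -0.0005, -0.0007] rows 2
end [531.7 326.2 153. ]
scene box [464.8, 215.6, 500.0, 268.7] 0.96
scene box [472.8, 190.7, 507.6, 222.7] 0.58
scene box [445.9, 156.8, 484.0, 203.3] 0.57
scene box [494.8, 215.9, 527.6, 258.3] 0.45
1 pred [461.6 215.2] [502.2 268. ]
2 pred [470.7 190.4] [508.2 238.9]
3 pred [438.6 197.8] [475.1 247.6]
4 pred [449.  175.8] [483.  221.8]
5 pred [418.1 182.3] [451.1 229.6]
hover pred [446.4 152.6] [485.8 206.2]
```

Call:
send_rows:
  offset:
    - [0.2, 0, 0.347]
    - [0.35, 0, 0.607]
    - [0.43, 0, 0.745]
    - [0.456, 0, 0.79]
    - [0.456, 0, 0.79]
    - [0.456, 0, 0.79]
  delta_rot:
    - [0, 0, 0]
    - [0, 0, 0]
    - [0, 0, 0]
    - [0, 0, 0]
    - [0, 0, 0]
    - [0, 0, 0]

```text
time: 35.38
tool_pos: [531.5, 326.6, 154.4]
tcp_rot: [3.138, 0.523, -2.427]
contact_force: [-0.1, -0.3, -0.8]
grip_width: 46.9
finger_force: 30.0
```

```bash
python3 - <<'E'
from plan import *
o=get_obs();print(o["joint_positions"].round(3),o["tool_pos"],o["contact_force"])
print("VIA");e=plan([down([540,170,310],1.95)],put(S[3],up=.5,h=np.radians(41),back=120))
E
```

```text
[ 0.329  0.374  1.836  0.428  0.479 -2.293] [531.52743533 326.55512316 154.4178688 ] [-0.08589068 -0.34738519 -0.79132909]
VIA
off [0.02, -0.514, -0.267] rot [0.0396, 0.0281, 0.1478] rows 6
off [-0.392, -0.387, -0.18] rot [0.0396, 0.0281, 0.1478] rows 6
end [540. 170. 310.]
```

Call:
send_rows:
  offset:
    - [0, 0, 0]
    - [0, 0, 0]
    - [0, 0, 0]
    - [0, 0, -0.3]
    - [0, 0, -0.7]
    - [0, 0, -1.0]
    - [0, 0, -1.0]
    - [0, 0, -1.0]
  delta_rot:
    - [0, 0, 0]
    - [0, 0, 0]
    - [0, 0, 0]
    - [0, 0, 0]
    - [0, 0, 0]
    - [0, 0, 0]
    - [0, 0, 0]
    - [0, 0, 0]
  grip: 0.68

```text
time: 36.38
tool_pos: [486.0, 286.7, 257.0]
tcp_rot: [3.137, 0.521, -2.427]
contact_force: [0.4, 0.5, -0.2]
grip_width: 62.2
finger_force: 0.0
```

Call:
send_rows:
  offset:
    - [0.02, -0.514, -0.267]
    - [0.02, -0.514, -0.267]
    - [0.02, -0.514, -0.267]
    - [0.02, -0.514, -0.267]
    - [0.02, -0.514, -0.267]
    - [0.02, -0.514, -0.267]
    - [0.02, -0.514, -0.267]
  delta_rot:
    - [0.0396, 0.0281, 0.148]
    - [0.0396, 0.0281, 0.148]
    - [0.0396, 0.0281, 0.148]
    - [0.0396, 0.0281, 0.148]
    - [0.0396, 0.0281, 0.148]
    - [0.0396, 0.0281, 0.148]
    - [0.0396, 0.0281, 0.148]

```text
time: 37.25
tool_pos: [513.1, 228.7, 282.0]
tcp_rot: [3.002, 0.252, 2.869]
contact_force: [-0.9, 0.1, 1.4]
grip_width: 62.2
finger_force: 0.0
```

Call:
send_rows:
  offset:
    - [-0.392, -0.387, -0.18]
    - [-0.392, -0.387, -0.18]
    - [-0.392, -0.387, -0.18]
    - [-0.392, -0.387, -0.18]
    - [-0.392, -0.387, -0.18]
    - [-0.392, -0.387, -0.18]
    - [-0.392, -0.387, -0.18]
  delta_rot:
    - [0.0396, 0.0281, 0.148]
    - [0.0396, 0.0281, 0.148]
    - [0.0396, 0.0281, 0.148]
    - [0.0396, 0.0281, 0.148]
    - [0.0396, 0.0281, 0.148]
    - [0.0396, 0.0281, 0.148]
    - [0.0396, 0.0281, 0.148]
  grip: 0.85

```text
time: 38.12
tool_pos: [540.1, 169.7, 309.5]
tcp_rot: [-3.138, -0.003, 1.952]
contact_force: [-0.3, 0.7, 0.0]
grip_width: 77.8
finger_force: 0.0
```

```bash
python3 - <<'E'
from bl import *
o=get_obs();print(o["joint_positions"].round(3),o["tool_pos"],o["contact_force"])
vert(); bottles()
im=optics.capture("scene")
for x in finder.silhouettes("bottle_a","scene"):
    if x["box"][0]<400 and x["confidence"]>.4: 
        ys,xs=np.nonzero(x["region"]); p=onz([xs.mean(),ys.mean()],"scene",26); print(fit("bottle",[p[0],p[1],1.6],{"scene":x["region"]}))
b=optics.capture("top")
cv2.imwrite("pics/s4.png",np.hstack([cv2.resize(im[170:320,290:540],None,fx=1.6,fy=1.6),cv2.resize(b[190:340,140:390],None,fx=1.6,fy=1.6)])[:,:,::-1])
E
```

```text
[ 0.168  0.375  1.248  0.003  1.523 -0.213] [540.06262684 169.70011525 309.45663854] [-0.33974929  0.73882703  0.03161134]
scene box [471.8, 189.4, 505.8, 222.8] 0.94
scene box [440.5, 197.0, 472.5, 246.2] 0.75
1 pred [461.6 215.2] [502.2 268. ]
2 pred [470.7 190.4] [508.2 238.9]
3 pred [438.6 197.8] [475.1 247.6]
4 pred [449.  175.8] [483.  221.8]
5 pred [418.1 182.3] [451.1 229.6]
bottle [543.9  348.96   0.58] 0.591 0.94
bottle [625.01 398.34   0.73] 0.606 0.87
bottle [494.82 443.26   0.87] 0.631 0.82
bottle [422.99 366.49   2.06] 0.172 0.64
bottle [601.91  90.88   1.74] 0.881 0.57
bottle [ 685.97 -306.51    1.72] 0.253 0.52
(array([604.45151155,  91.14546392,   1.80715529]), np.float64(0.8305967160592711))
(array([768.28877684, -76.87445232,   1.91296696]), np.float64(0.6653753673523911))
```

View pics/s4.png

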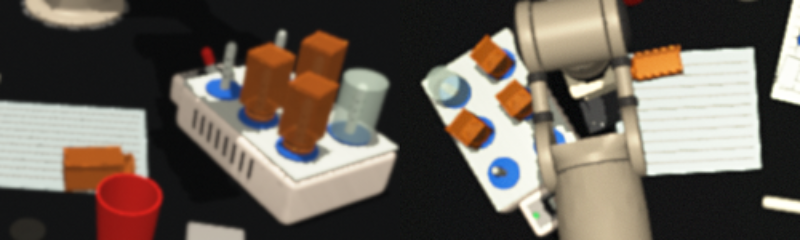

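```bash
python3 - <<'E'
from chain import *
print("cup",onz([282,176],"top",60))
chain((602,90.3,1.76),5,41,down([540,170,310],1.95),([520,120,310],2.0))
E
```

```text
cup [758.69193296 137.50345062  60.        ]
APPR
off [-0.445, 0.109, 0.638] rot [-0.0079, 0.0831, 0.0137] rows 4
off [-0.695, 0.135, 0.338] rot [-0.0079, 0.083, 0.0137] rows 4
end [603.9  80.5 157. ]
DOWN
off [-0.505, -0.0, 0.292] rot [-0.0, 0.0, 0.0] rows 2
off [-0.506, -0.0, 0.292] rot [-0.0, 0.0, 0.0] rows 2
end [603.9  80.5  16.9]
LIFT
off [0.812, -0.0, -0.469] rot [-0.0, 0.0, 0.0] rows 2
off [0.812, -0.0, -0.469] rot [-0.0, 0.0, 0.0] rows 2
end [603.9  80.5 242. ]
TRAN
off [0.718, -0.625, 0.11] rot [0.02, -0.1658, -0.0346] rows 7
off [0.72, 0.051, 0.198] rot [-0.0386, -0.0289, -0.144] rows 6
off [0.449, 0.577, 0.165] rot [-0.0386, -0.0289, -0.1439] rows 6
end [459.1 282.3 262.5]
LOW
off [0.456, -0.0, 0.79] rot [-0.0, 0.0, -0.0] rows 2
end [459.2 282.3 153.1]
BACK
off [0.0, -0.0, -0.5] rot [-0.0, 0.0, -0.0] rows 2
off [0.0, -0.0, -0.5] rot [-0.0, 0.0, -0.0] rows 2
end [413.9 242.9 257. ]
```

Call:
send_rows:
  offset:
    - [-0.445, 0.109, 0.638]
    - [-0.445, 0.109, 0.638]
    - [-0.445, 0.109, 0.638]
    - [-0.445, 0.109, 0.638]
    - [-0.445, 0.109, 0.638]
  delta_rot:
    - [-0.008, 0.083, 0.0137]
    - [-0.008, 0.083, 0.0137]
    - [-0.008, 0.083, 0.0137]
    - [-0.008, 0.083, 0.0137]
    - [-0.008, 0.083, 0.0137]

```text
time: 39.1
tool_pos: [571.8, 125.5, 234.1]
tcp_rot: [3.114, -0.523, 1.869]
contact_force: [0.0, 0.6, 0.1]
grip_width: 77.9
finger_force: 0.0
```

Call:
send_rows:
  offset:
    - [-0.695, 0.135, 0.338]
    - [-0.695, 0.135, 0.338]
    - [-0.695, 0.135, 0.338]
    - [-0.695, 0.135, 0.338]
    - [-0.695, 0.135, 0.338]
  delta_rot:
    - [-0.008, 0.083, 0.0137]
    - [-0.008, 0.083, 0.0137]
    - [-0.008, 0.083, 0.0137]
    - [-0.008, 0.083, 0.0137]
    - [-0.008, 0.083, 0.0137]

```text
time: 39.72
tool_pos: [603.7, 81.9, 158.4]
tcp_rot: [3.141, -1.044, 1.762]
contact_force: [-1.2, 0.3, 0.3]
grip_width: 78.1
finger_force: 0.0
```

Call:
send_rows:
  offset:
    - [-0.5, 0, 0.289]
    - [-0.8, 0, 0.462]
    - [-0.95, 0, 0.548]
    - [-1.0, 0, 0.577]
    - [-1.0, 0, 0.577]
    - [-1.0, 0, 0.577]
  delta_rot:
    - [0, 0, 0]
    - [0, 0, 0]
    - [0, 0, 0]
    - [0, 0, 0]
    - [0, 0, 0]
    - [0, 0, 0]

```text
time: 40.48
tool_pos: [603.8, 80.4, 20.1]
tcp_rot: [3.141, -1.047, 1.759]
contact_force: [-0.2, 0.1, -0.4]
grip_width: 78.3
finger_force: 0.0
```

Call:
send_rows:
  offset:
    - [-0.01, 0, 0.006]
    - [-0.01, 0, 0.006]
    - [-0.01, 0, 0.006]
    - [-0.01, 0, 0.006]
    - [-0.01, 0, 0.006]
  delta_rot:
    - [0, 0, 0]
    - [0, 0, 0]
    - [0, 0, 0]
    - [0, 0, 0]
    - [0, 0, 0]
  grip: 0

```text
time: 41.1
tool_pos: [603.1, 80.6, 17.1]
tcp_rot: [-3.137, -1.049, 1.754]
contact_force: [0.7, -0.5, 0.8]
grip_width: 46.8
finger_force: 29.9
```

Call:
send_rows:
  offset:
    - [0.4, 0, -0.231]
    - [0.812, 0, -0.469]
    - [0.812, 0, -0.469]
    - [0.812, 0, -0.469]
  delta_rot:
    - [0, 0, 0]
    - [0, 0, 0]
    - [0, 0, 0]
    - [0, 0, 0]

```text
time: 41.6
tool_pos: [602.9, 80.5, 128.8]
tcp_rot: [-3.135, -1.049, 1.753]
contact_force: [-0.9, 0.5, -2.2]
grip_width: 47.4
finger_force: 29.9
```

Call:
send_rows:
  offset:
    - [0.812, 0, -0.469]
    - [0.812, 0, -0.469]
    - [0.812, 0, -0.469]
  delta_rot:
    - [0, 0, 0]
    - [0, 0, 0]
    - [0, 0, 0]

```text
time: 41.98
tool_pos: [604.3, 80.1, 244.0]
tcp_rot: [3.138, -1.047, 1.761]
contact_force: [0.2, -0.3, -2.0]
grip_width: 47.2
finger_force: 29.9
```

Call:
send_rows:
  offset:
    - [0.718, -0.625, 0.11]
    - [0.718, -0.625, 0.11]
    - [0.718, -0.625, 0.11]
    - [0.718, -0.625, 0.11]
    - [0.718, -0.625, 0.11]
    - [0.718, -0.625, 0.11]
    - [0.718, -0.625, 0.11]
    - [0.718, -0.625, 0.11]
  delta_rot:
    - [0.02, -0.1658, -0.0346]
    - [0.02, -0.1658, -0.0346]
    - [0.02, -0.1658, -0.0346]
    - [0.02, -0.1658, -0.0346]
    - [0.02, -0.1658, -0.0346]
    - [0.02, -0.1658, -0.0346]
    - [0.02, -0.1658, -0.0346]
    - [0.02, -0.1658, -0.0346]

```text
time: 42.98
tool_pos: [519.6, 119.5, 308.5]
tcp_rot: [-3.136, -0.006, 1.998]
contact_force: [-1.1, 0.3, -1.5]
grip_width: 46.8
finger_force: 29.9
```

Call:
send_rows:
  offset:
    - [0.72, 0.051, 0.198]
    - [0.72, 0.051, 0.198]
    - [0.72, 0.051, 0.198]
    - [0.72, 0.051, 0.198]
    - [0.72, 0.051, 0.198]
    - [0.72, 0.051, 0.198]
    - [0.72, 0.051, 0.198]
  delta_rot:
    - [-0.0386, -0.0289, -0.144]
    - [-0.0386, -0.0289, -0.144]
    - [-0.0386, -0.0289, -0.144]
    - [-0.0386, -0.0289, -0.144]
    - [-0.0386, -0.0289, -0.144]
    - [-0.0386, -0.0289, -0.144]
    - [-0.0386, -0.0289, -0.144]

```text
time: 43.85
tool_pos: [490.0, 200.1, 286.4]
tcp_rot: [3.004, 0.254, 2.887]
contact_force: [1.3, -0.7, -2.2]
grip_width: 47.4
finger_force: 29.9
```

Call:
send_rows:
  offset:
    - [0.449, 0.577, 0.165]
    - [0.449, 0.577, 0.165]
    - [0.449, 0.577, 0.165]
    - [0.449, 0.577, 0.165]
    - [0.449, 0.577, 0.165]
    - [0.449, 0.577, 0.165]
    - [0.449, 0.577, 0.165]
  delta_rot:
    - [-0.0386, -0.0289, -0.144]
    - [-0.0386, -0.0289, -0.144]
    - [-0.0386, -0.0289, -0.144]
    - [-0.0386, -0.0289, -0.144]
    - [-0.0386, -0.0289, -0.144]
    - [-0.0386, -0.0289, -0.144]
    - [-0.0386, -0.0289, -0.144]

```text
time: 44.72
tool_pos: [459.7, 281.9, 263.0]
tcp_rot: [3.136, 0.522, -2.433]
contact_force: [0.6, 0.2, -1.3]
grip_width: 47.0
finger_force: 29.9
```

```bash
python3 - <<'E'
from bl import *
o=get_obs();print(o["joint_positions"].round(3),o["tool_pos"],o["contact_force"])
e=plan([put(S[5],up=.5,h=np.radians(41))])
vert()
u=proj(np.vstack(vb(S[5][0]+6,S[5][1],201)),"scene"); print("hover pred",u.min(0).round(1),u.max(0).round(1))
E
```

```text
[ 0.28   0.086  1.878  0.325  0.724 -2.196] [459.73286665 281.90018923 262.9900311 ] [ 0.58244103  0.17843053 -1.25297931]
off [0.458, 0.001, 0.793] rot [0.0003, -0.0003, -0.001] rows 2
end [459.1 282.2 153.1]
scene box [438.8, 199.5, 475.5, 246.6] 0.92
scene box [425.9, 137.3, 458.8, 190.3] 0.88
scene box [466.1, 217.3, 497.1, 267.8] 0.6
scene box [471.2, 194.0, 505.5, 222.5] 0.58
1 pred [461.6 215.2] [502.2 268. ]
2 pred [470.7 190.4] [508.2 238.9]
3 pred [438.6 197.8] [475.1 247.6]
4 pred [449.  175.8] [483.  221.8]
5 pred [418.1 182.3] [451.1 229.6]
hover pred [424.3 139. ] [459.8 189.6]
```

Call:
send_rows:
  offset:
    - [0.2, 0, 0.347]
    - [0.35, 0, 0.607]
    - [0.43, 0, 0.745]
    - [0.457, 0, 0.791]
    - [0.457, 0, 0.791]
    - [0.457, 0, 0.791]
  delta_rot:
    - [0, 0, 0]
    - [0, 0, 0]
    - [0, 0, 0]
    - [0, 0, 0]
    - [0, 0, 0]
    - [0, 0, 0]

```text
time: 45.58
tool_pos: [459.5, 282.7, 154.5]
tcp_rot: [3.139, 0.524, -2.429]
contact_force: [-0.1, -0.6, -1.6]
grip_width: 46.6
finger_force: 30.0
```

Call:
send_rows:
  offset:
    - [0, 0, 0]
    - [0, 0, 0]
    - [0, 0, 0]
    - [0, 0, -0.3]
    - [0, 0, -0.7]
    - [0, 0, -1.0]
    - [0, 0, -1.0]
    - [0, 0, -1.0]
  delta_rot:
    - [0, 0, 0]
    - [0, 0, 0]
    - [0, 0, 0]
    - [0, 0, 0]
    - [0, 0, 0]
    - [0, 0, 0]
    - [0, 0, 0]
    - [0, 0, 0]
  grip: 0.68

```text
time: 46.58
tool_pos: [413.8, 243.0, 256.9]
tcp_rot: [3.138, 0.522, -2.429]
contact_force: [0.7, -0.7, -0.4]
grip_width: 62.5
finger_force: 0.0
```

```bash
cat >> plan.py <<'E'
def sw(yd,z,tilt=20,h=.545,xd=-140):
    d=np.array([np.cos(h),np.sin(h),0]); l=np.array([-np.sin(h),np.cos(h),0]); t=np.radians(tilt)
    zz=d*np.sin(t)-U*np.cos(t); x=-d*np.cos(t)-U*np.sin(t)
    return np.r_[(np.array([469.7,342.6])+xd*d[:2]+yd*l[:2]),z],cols(x,zz)
E
python3 - <<'E'
from bl import *
o=get_obs();print(o["joint_positions"].round(3),o["tool_pos"],o["contact_force"])
vert()
P,A=sw(-65,160)
e=plan([(P+[30,-80,140],A)])
plan([(P,A),sw(-65,85)],e)
E
```

```text
[ 0.202 -0.024  2.012  0.38   0.726 -2.313] [413.77373746 242.96902217 256.93335214] [ 0.73124387 -0.69224892 -0.42067606]
scene box [439.8, 196.4, 475.6, 247.3] 0.8
scene box [419.5, 183.0, 453.9, 228.9] 0.78
scene box [472.1, 190.3, 506.1, 222.5] 0.75
scene box [463.5, 216.7, 499.6, 267.6] 0.65
1 pred [461.6 215.2] [502.2 268. ]
2 pred [470.7 190.4] [508.2 238.9]
3 pred [438.6 197.8] [475.1 247.6]
4 pred [449.  175.8] [483.  221.8]
5 pred [418.1 182.3] [451.1 229.6]
off [0.331, -0.683, -0.614] rot [0.012, 0.0272, 0.0242] rows 3
end [413.7 134.4 300. ]
off [0.137, 0.35, 0.571] rot [-0.0, -0.0, 0.0] rows 2
off [0.138, 0.35, 0.57] rot [-0.0, -0.0, 0.0] rows 2
off [0.214, 0.0, 0.588] rot [-0.0, -0.0, 0.0] rows 2
end [383.7 214.4  85. ]
```

Call:
send_rows:
  offset:
    - [0.331, -0.683, -0.614]
    - [0.331, -0.683, -0.614]
    - [0.331, -0.683, -0.614]
    - [0.331, -0.683, -0.614]
  delta_rot:
    - [0.012, 0.0272, 0.0242]
    - [0.012, 0.0272, 0.0242]
    - [0.012, 0.0272, 0.0242]
    - [0.012, 0.0272, 0.0242]
  grip: 0

```text
time: 47.18
tool_pos: [413.5, 134.7, 300.0]
tcp_rot: [3.141, 0.35, -2.597]
contact_force: [-0.7, 0.9, 0.2]
grip_width: 27.2
finger_force: 0.0
```

```bash
python3 - <<'E'
from bl import *
o=get_obs();print(o["joint_positions"].round(3),o["tool_pos"],o["tcp_rot"])
D=np.array([469.7,342.6]);h=.545;Rm=np.array([[np.cos(h),np.sin(h)],[-np.sin(h),np.cos(h)]])
for n in("top","scene"):
    im=optics.capture(n); hsv=cv2.cvtColor(im,cv2.COLOR_RGB2HSV)
    m=cv2.inRange(hsv,(0,150,90),(6,255,255))|cv2.inRange(hsv,(170,150,90),(180,255,255))
    k,l,st,ce=cv2.connectedComponentsWithStats(m)
    for i in range(1,k):
        if st[i,4]>8:
            for z in(85,101):
                p=onz(ce[i],n,z)[:2]; q=Rm@(p-D)
                if np.abs(q-[-140,0]).max()<80: print(n,ce[i].round(1),st[i],z,p.round(1),"dryer",q.round(1))
    for x in finder.pinpoint("switch_tip",n)[:2]: print(n,"tip",np.round(x["uv"],1),x["confidence"],(Rm@(onz(x["uv"],n,101)[:2]-D)).round(1))
    m=cv2.inRange(hsv,(45,120,90),(80,255,255)); k,l,st,ce=cv2.connectedComponentsWithStats(m)
    for i in range(1,k):
        q=Rm@(onz(ce[i],n,50)[:2]-D)
        if np.abs(q-[-140,0]).max()<80: print("green",n,q.round(1))
im=optics.capture("top"); cv2.imwrite("pics/sw.png",cv2.resize(im[270:350,200:300,::-1],None,fx=5,fy=5))
E
```

```text
[ 0.005 -0.078  1.87   0.204  1.056 -2.185] [413.51734419 134.71358583 300.00802671] [ 3.14081628  0.34959916 -2.59717581]
top [239.8 312.8] [238 310   5   6  25] 85 [360.5 257.5] dryer [-137.5  -16.2]
top [239.8 312.8] [238 310   5   6  25] 101 [359.9 255.3] dryer [-139.1  -17.7]
top tip [242.4 312. ] 0.42 [-141.2  -25. ]
green top [-139.4   42.2]
scene [418.3 203.7] [416 200   5  10  36] 85 [339.9 253. ] dryer [-157.5   -9.3]
scene [418.3 203.7] [416 200   5  10  36] 101 [369.4 249.4] dryer [-134.   -27.7]
scene tip [420.4 199.7] 0.56 [-150.3  -10. ]
scene tip [190.  230.1] 0.44 [-234.8 -606. ]
```

View pics/sw.png

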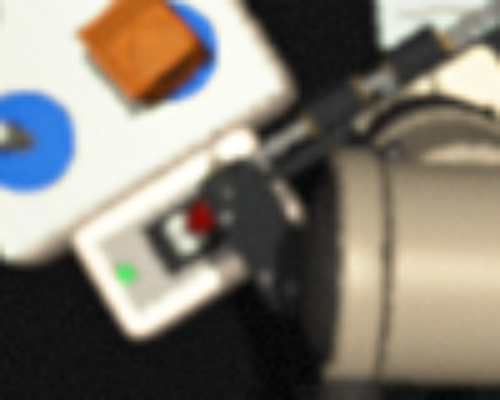

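Call:
send_rows:
  offset:
    - [0.137, 0.35, 0.571]
    - [0.137, 0.35, 0.571]
    - [0.137, 0.35, 0.571]
    - [0.137, 0.35, 0.571]
  delta_rot:
    - [0, 0, 0]
    - [0, 0, 0]
    - [0, 0, 0]
    - [0, 0, 0]

```text
time: 47.92
tool_pos: [399.8, 174.5, 232.3]
tcp_rot: [-3.14, 0.353, -2.596]
contact_force: [-0.4, -0.2, 0.5]
grip_width: 0.1
finger_force: 0.0
```

Call:
send_rows:
  offset:
    - [0.138, 0.35, 0.57]
    - [0.138, 0.35, 0.57]
    - [0.138, 0.35, 0.57]
    - [0.138, 0.35, 0.57]
  delta_rot:
    - [0, 0, 0]
    - [0, 0, 0]
    - [0, 0, 0]
    - [0, 0, 0]

```text
time: 48.42
tool_pos: [385.7, 214.2, 162.9]
tcp_rot: [-3.139, 0.354, -2.597]
contact_force: [-0.4, 0.5, 0.0]
grip_width: 0.5
finger_force: 0.0
```

Call:
send_rows:
  offset:
    - [0.1, 0, 0.275]
    - [0.18, 0, 0.495]
    - [0.214, 0, 0.588]
    - [0.214, 0, 0.588]
    - [0.214, 0, 0.588]
  delta_rot:
    - [0, 0, 0]
    - [0, 0, 0]
    - [0, 0, 0]
    - [0, 0, 0]
    - [0, 0, 0]

```text
time: 49.05
tool_pos: [385.6, 214.4, 87.6]
tcp_rot: [-3.14, 0.354, -2.597]
contact_force: [-0.4, -0.3, 0.4]
grip_width: 0.3
finger_force: 0.0
```

```bash
python3 - <<'E'
from plan import *
o=get_obs();print(o["joint_positions"].round(3),o["tool_pos"],o["contact_force"])
e=plan([sw(-20,85)]);plan([sw(-12,85)],e)
E
```

```text
[ 0.264  0.249  2.228  0.29   0.336 -2.11 ] [385.58815529 214.36684848  87.55895153] [-0.42728094 -0.32324734  0.44936719]
off [0.02, 0.384, 0.015] rot [-0.0003, 0.0008, -0.0] rows 1
end [360.3 252.9  85. ]
off [-0.0, 0.066, -0.0] rot [-0.0, -0.0, -0.0] rows 1
end [356.2 259.7  85. ]
```

Call:
send_rows:
  offset:
    - [0, 0.1, 0]
    - [0, 0.2, 0]
    - [0, 0.3, 0]
    - [0, 0.384, 0]
    - [0, 0.384, 0]
  delta_rot:
    - [0, 0, 0]
    - [0, 0, 0]
    - [0, 0, 0]
    - [0, 0, 0]
    - [0, 0, 0]

```text
time: 49.68
tool_pos: [361.0, 254.4, 87.4]
tcp_rot: [-3.14, 0.354, -2.595]
contact_force: [-0.3, -0.3, -0.5]
grip_width: 0.3
finger_force: 0.0
```

Call:
send_rows:
  offset:
    - [0, 0.03, 0]
    - [0, 0.05, 0]
    - [0, 0.05, 0]
  delta_rot:
    - [0, 0, 0]
    - [0, 0, 0]
    - [0, 0, 0]

```text
time: 50.05
tool_pos: [357.7, 259.0, 86.4]
tcp_rot: [-3.14, 0.352, -2.596]
contact_force: [0.7, -0.7, 0.5]
grip_width: 0.7
finger_force: 0.6
```

```bash
python3 - <<'E'
from plan import *
o=get_obs();print(o["joint_positions"].round(3),o["tool_pos"],o["contact_force"])
plan([sw(-12,85)])
im=optics.capture("scene"); cv2.imwrite("pics/sw2.png",cv2.resize(im[150:250,370:480,::-1],None,fx=5,fy=5))
E
```

```text
[ 0.423  0.253  2.226  0.132  0.315 -1.811] [357.68022965 259.01407047  86.43486609] [ 0.69996126 -0.73790059  0.47057897]
off [0.011, 0.012, 0.009] rot [-0.0002, 0.0005, 0.0] rows 1
end [356.2 259.8  85. ]
```

View pics/sw2.png

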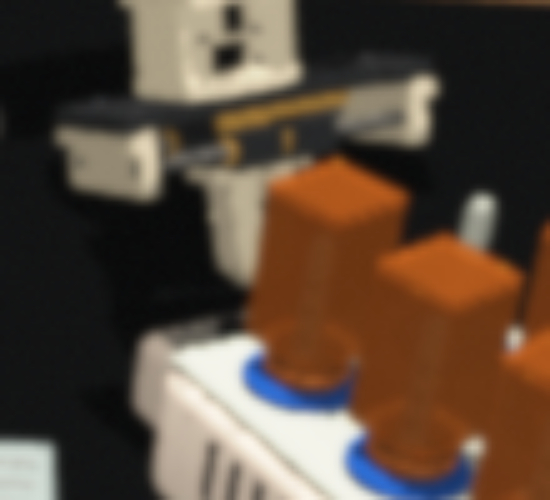

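Call:
send_rows:
  offset:
    - [0, 0.025, 0]
    - [0, 0.05, 0]
    - [0, 0.05, 0]
  delta_rot:
    - [0, 0, 0]
    - [0, 0, 0]
    - [0, 0, 0]

```text
time: 50.48
tool_pos: [354.0, 263.9, 86.0]
tcp_rot: [-3.14, 0.351, -2.596]
contact_force: [2.2, -4.8, 1.0]
grip_width: 0.4
finger_force: 2.4
```

Call:
send_rows:
  offset:
    - [0, 0.02, 0]
    - [0, 0.03, 0]
    - [0, 0.03, 0]
  delta_rot:
    - [0, 0, 0]
    - [0, 0, 0]
    - [0, 0, 0]

```text
time: 50.85
tool_pos: [353.6, 265.0, 85.9]
tcp_rot: [-3.137, 0.351, -2.597]
contact_force: [14.2, -27.4, -0.2]
grip_width: 0.6
finger_force: 13.4
```

Call:
send_rows:
  offset:
    - [0, 0.02, 0]
    - [0, 0.03, 0]
    - [0, 0.03, 0]
  delta_rot:
    - [0, 0, 0]
    - [0, 0, 0]
    - [0, 0, 0]

```text
time: 51.22
tool_pos: [353.3, 265.8, 85.8]
tcp_rot: [-3.134, 0.351, -2.597]
contact_force: [26.3, -54.2, -2.2]
grip_width: 0.1
finger_force: 26.3
```

Call:
send_rows:
  offset:
    - [0, -0.15, 0]
    - [0, -0.35, 0]
    - [0, -0.35, 0]
  delta_rot:
    - [0, 0, 0]
    - [0, 0, 0]
    - [0, 0, 0]

```text
time: 51.6
tool_pos: [372.6, 233.6, 86.1]
tcp_rot: [-3.141, 0.351, -2.599]
contact_force: [-0.5, 0.0, -0.7]
grip_width: 0.3
finger_force: 0.0
```

Call:
send_rows:
  offset:
    - [-0.2, -0.3, -0.55]
    - [-0.34, -0.6, -0.94]
    - [-0.34, -0.6, -0.94]
    - [-0.34, -0.6, -0.94]
    - [-0.34, -0.6, -0.94]
  delta_rot:
    - [0, 0, 0]
    - [0, 0, 0]
    - [0, 0, 0]
    - [0, 0, 0]
    - [0, 0, 0]

```text
time: 52.22
tool_pos: [407.8, 173.2, 205.1]
tcp_rot: [-3.141, 0.349, -2.596]
contact_force: [0.0, -0.2, -0.3]
grip_width: 0.4
finger_force: 0.0
```

Call:
send_rows:
  offset:
    - [-0.25, -0.9, -0.7]
    - [-0.25, -0.9, -0.7]
    - [-0.25, -0.9, -0.7]
    - [-0.25, -0.9, -0.7]
  delta_rot:
    - [0, 0, 0]
    - [0, 0, 0]
    - [0, 0, 0]
    - [0, 0, 0]

```text
time: 52.72
tool_pos: [463.9, 80.2, 294.3]
tcp_rot: [3.141, 0.349, -2.598]
contact_force: [-1.3, -0.6, -0.4]
grip_width: 0.6
finger_force: 0.0
```

```bash
cp look.py look2.py; sed -i 's/("bottle_a","scoop_red","scoop_blue","bin_red","bin_blue","dryer")/("scoop_red","scoop_blue","bin_red","bin_blue")/' look2.py; python3 look2.py; python3 - <<'E'
from bl import *
o=get_obs();print(o["joint_positions"].round(3),o["tool_pos"],o["tcp_rot"])
vert()
D=np.array([469.7,342.6]);h=.545;Rm=np.array([[np.cos(h),np.sin(h)],[-np.sin(h),np.cos(h)]])
im=cv2.imread("pics/top_l.png"); hsv=cv2.cvtColor(im,cv2.COLOR_BGR2HSV)
m=cv2.inRange(hsv,(0,150,90),(6,255,255))|cv2.inRange(hsv,(170,150,90),(180,255,255))
k,l,st,ce=cv2.connectedComponentsWithStats(m)
for i in range(1,k):
    q=Rm@(onz(ce[i],"top",101)[:2]-D)
    if np.abs(q-[-140,0]).max()<80: print("bat",q,st[i])
cv2.imwrite("pics/sc.png",cv2.resize(im[160:340,360:500],None,fx=4,fy=4)[:, :])
E
```

```text
scoop_red 0.91 top [ 632.1  -287.7     2.95] 0.533 both [ 635.28 -288.15    2.89] 0.555 [426, 215]
scoop_red 0.91 top [ 632.47 -287.16    6.  ] 0.831 both [ 635.68 -288.4     6.02] 0.791 [426, 215]
scoop_red 0.62 top [ 673.09 -497.56    2.15] 0.389 both [ 673.09 -497.56    2.15] 0.389 [479, 213]
scoop_red 0.62 top [ 627.41 -410.37    5.18] 0.388 both [ 627.41 -410.37    5.18] 0.388 [479, 213]
scoop_blue 0.92 top [ 644.45 -183.      2.8 ] 0.838 both [ 644.45 -183.      2.8 ] 0.838 [389, 220]
scoop_blue 0.92 top [ 646.28 -182.31    5.96] 0.544 both [ 646.28 -182.31    5.96] 0.544 [389, 220]
bin_red 0.66 top [ 413.06 -370.85    2.43] 0.909 both [ 416.06 -373.98    2.43] 0.786 [456, 292]
bin_red 0.66 top [ 413.06 -370.85    5.57] 0.909 both [ 416.06 -373.98    5.57] 0.786 [456, 292]
bin_red 0.54 top [ 653.68 -285.59    2.7 ] 0.263 both [ 653.68 -285.59    2.7 ] 0.263 [426, 214]
bin_red 0.54 top [ 653.68 -285.59    5.85] 0.263 both [ 653.68 -285.59    5.85] 0.263 [426, 214]
bin_blue 0.65 top [ 457.74 -322.77    2.43] 0.9 both [ 461.04 -323.9     2.43] 0.898 [438, 278]
bin_blue 0.65 top [ 457.74 -322.77    5.57] 0.9 both [ 461.04 -323.9     5.58] 0.898 [438, 278]
bin_blue 0.43 top [784.82 -86.53   3.12] 0.356 both [784.82 -86.53   3.12] 0.356 [357, 175]
bin_blue 0.43 top [784.82 -86.53   6.26] 0.356 both [784.82 -86.53   6.26] 0.356 [357, 175]
[-0.143  0.011  1.799  0.251  1.069 -2.352] [464.18992666  80.25769744 295.45411226] [-3.14059604  0.35111876 -2.59591896]
scene box [464.3, 217.8, 500.4, 265.5] 0.63
scene box [471.7, 192.1, 507.5, 225.7] 0.62
scene box [420.2, 182.3, 449.0, 228.6] 0.61
scene box [439.9, 199.9, 473.1, 246.7] 0.59
1 pred [461.6 215.2] [502.2 268. ]
2 pred [470.7 190.4] [508.2 238.9]
3 pred [438.6 197.8] [475.1 247.6]
4 pred [449.  175.8] [483.  221.8]
5 pred [418.1 182.3] [451.1 229.6]
bat [-69.27449925 -41.18591256] [234 287   1   1   1]
bat [-140.01782413   14.47564673] [226 316   9   7  44]
```

```bash
python3 -c "
import cv2; a=cv2.imread('pics/sc.png'); cv2.imwrite('pics/sc2.png',cv2.resize(a,(466,600)))"
```

```text
(no output)
```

View pics/sc2.png

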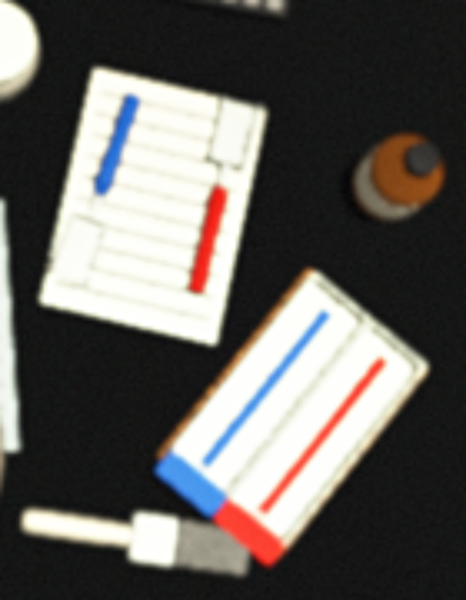

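```bash
cat > sc.py <<'E'
from plan import *
for n in("top","scene"):
    im=optics.capture(n); hsv=cv2.cvtColor(im,cv2.COLOR_RGB2HSV)
    for c,m in(("red",cv2.inRange(hsv,(0,150,80),(6,255,255))|cv2.inRange(hsv,(172,150,80),(180,255,255))),("blue",cv2.inRange(hsv,(100,130,60),(125,255,255)))):
        k,l,st,ce=cv2.connectedComponentsWithStats(m)
        for i in range(1,k):
            if st[i,4]<30: continue
            ys,xs=np.nonzero(l==i); w=np.array([onz(u,n,14)[:2] for u in np.c_[xs,ys]],np.float32)
            (x,y),(a,b),t=cv2.minAreaRect(w); 
            if y<-100 and x<720 and max(a,b)<160: 
                t=np.radians(t)+(0 if a>b else np.pi/2); print(n,c,"centre",round(x,1),round(y,1),"size",round(a),round(b),"axis",round(t,3))
    for x in finder.silhouettes("reagent",n)[:1]: print("reagent",x["box"],[onz([(x["box"][0]+x["box"][2])/2,v],n,z)[:2].round() for v,z in((x["box"][3],0),((x["box"][1]+x["box"][3])/2,60))])
E
python3 sc.py
```

```text
top red centre 594.8 -274.5 size 14 97 axis 2.856
top red centre 331.7 -302.7 size 69 25 axis 0.807
top blue centre 682.8 -196.0 size 11 93 axis 2.772
top blue centre 507.7 -881.1 size 48 70 axis 3.056
top blue centre 377.4 -248.6 size 66 26 axis 0.854
reagent [468.0, 200.0, 492.9, 224.7] [array([ 616., -459.]), array([ 642., -444.])]
scene red centre 315.5 -311.7 size 72 30 axis 0.728
scene red centre 597.5 -275.0 size 18 100 axis 2.864
scene blue centre 366.2 -253.2 size 67 26 axis 0.883
scene blue centre 687.0 -196.3 size 17 100 axis 2.784
reagent [393.4, 189.0, 537.4, 312.0] [array([667., 350.]), array([512., 360.])]
```

```bash
python3 - <<'E'
from plan import *
# red
xr=2.86; br=np.pi-.712
print("APPR");e=plan([down([632,-285.2,100],xr)])
print("DOWN");e=plan([down([632,-285.2,13],xr)],e)
print("LIFT");e=plan([down([632,-285.2,110],xr)],e)
# place: grasp point at scoop x=-2 -> world
c=np.array([412.5,-370]); d=np.array([np.cos(-.712),np.sin(-.712)]); g=c-2*d
print("TRAN",g);e=plan([down([*g,110],br)],e)
print("LOW");e=plan([down([*g,26.5],br)],e)
E
```

```text
APPR
off [0.23, -0.831, 0.351] rot [0.0057, 0.0132, 0.0325] rows 2
off [0.028, -0.844, 0.392] rot [0.0057, 0.0132, 0.0326] rows 2
off [-0.177, -0.814, 0.415] rot [0.0058, 0.0132, 0.0325] rows 2
off [-0.371, -0.743, 0.421] rot [0.0057, 0.0132, 0.0326] rows 2
end [ 632.1 -285.2  100. ]
DOWN
off [0.0, -0.0, 0.725] rot [0.0, -0.0, -0.0] rows 2
end [ 632.  -285.2   13. ]
LIFT
off [0.0, -0.0, -0.809] rot [0.0, -0.0, -0.0] rows 2
end [ 632.1 -285.2  110. ]
TRAN [ 410.98588661 -368.69330162]
off [0.788, -0.59, 0.0] rot [0.0, -0.0, 0.0342] rows 3
off [0.644, -0.745, 0.001] rot [-0.0, -0.0, 0.0343] rows 3
end [ 411.  -368.6  110. ]
LOW
off [-0.0, -0.0, 0.695] rot [-0.0, -0.0, -0.0] rows 2
end [ 411.  -368.6   26.6]
```

Call:
send_rows:
  offset:
    - [0.23, -0.831, 0.351]
    - [0.23, -0.831, 0.351]
    - [0.23, -0.831, 0.351]
  delta_rot:
    - [0.0057, 0.0132, 0.0325]
    - [0.0057, 0.0132, 0.0325]
    - [0.0057, 0.0132, 0.0325]
  grip: 0.5

```text
time: 53.9
tool_pos: [506.6, -13.3, 244.7]
tcp_rot: [3.112, 0.262, -2.813]
contact_force: [-0.2, -0.7, 0.3]
grip_width: 26.3
finger_force: 0.0
```

Call:
send_rows:
  offset:
    - [0.028, -0.844, 0.392]
    - [0.028, -0.844, 0.392]
    - [0.028, -0.844, 0.392]
  delta_rot:
    - [0.0057, 0.0132, 0.0326]
    - [0.0057, 0.0132, 0.0326]
    - [0.0057, 0.0132, 0.0326]

```text
time: 54.28
tool_pos: [548.3, -103.8, 196.1]
tcp_rot: [3.103, 0.173, -3.019]
contact_force: [-0.1, 1.4, -0.8]
grip_width: 45.8
finger_force: 0.0
```

Call:
send_rows:
  offset:
    - [-0.177, -0.814, 0.415]
    - [-0.177, -0.814, 0.415]
    - [-0.177, -0.814, 0.415]
  delta_rot:
    - [0.0058, 0.0132, 0.0325]
    - [0.0058, 0.0132, 0.0325]
    - [0.0058, 0.0132, 0.0325]

```text
time: 54.65
tool_pos: [590.1, -194.4, 147.4]
tcp_rot: [3.113, 0.084, 3.062]
contact_force: [0.6, 0.9, -0.2]
grip_width: 46.1
finger_force: 0.0
```

Call:
send_rows:
  offset:
    - [-0.371, -0.743, 0.421]
    - [-0.371, -0.743, 0.421]
    - [-0.371, -0.743, 0.421]
    - [-0.371, -0.743, 0.421]
  delta_rot:
    - [0.0057, 0.0132, 0.0326]
    - [0.0057, 0.0132, 0.0326]
    - [0.0057, 0.0132, 0.0326]
    - [0.0057, 0.0132, 0.0326]

```text
time: 55.15
tool_pos: [632.2, -283.3, 101.4]
tcp_rot: [3.141, 0.001, 2.861]
contact_force: [-0.7, 0.3, 0.7]
grip_width: 46.2
finger_force: 0.0
```

```bash
python3 - <<'E'
from plan import *
print(get_obs()["joint_positions"].round(2),get_obs()["grip_width"])
e=plan([down([632,-285.2,13],2.86)])
E
python3 sc.py | grep centre
```

```text
[-0.53  0.75  1.16  0.    1.23 -1.82] 46.154825064637436
off [-0.003, -0.016, 0.736] rot [0.0001, 0.0001, 0.0002] rows 2
end [ 632.  -285.2   13. ]
top red centre 322.5 -312.5 size 42 25 axis 0.763
top blue centre 682.8 -196.0 size 12 93 axis 2.789
top blue centre 507.6 -881.1 size 48 70 axis 3.055
top blue centre 490.5 -347.4 size 6 93 axis 2.403
scene red centre 597.2 -276.0 size 20 100 axis 2.866
scene blue centre 366.2 -253.2 size 67 26 axis 0.883
scene blue centre 687.0 -196.4 size 17 100 axis 2.784
```

Call:
send_rows:
  offset:
    - [0, -0.005, 0.4]
    - [0, -0.008, 0.65]
    - [0, -0.01, 0.725]
    - [0, -0.01, 0.728]
    - [0, -0.01, 0.728]
  delta_rot:
    - [0, 0, 0]
    - [0, 0, 0]
    - [0, 0, 0]
    - [0, 0, 0]
    - [0, 0, 0]

```text
time: 55.98
tool_pos: [632.7, -286.7, 14.6]
tcp_rot: [-3.141, 0.003, 2.86]
contact_force: [0.0, -0.7, -1.1]
grip_width: 45.6
finger_force: 0.0
```

Call:
send_rows:
  offset:
    - [0, 0, 0]
    - [0, 0, 0]
    - [0, 0, 0]
    - [0, 0, 0]
    - [0, 0, 0]
  delta_rot:
    - [0, 0, 0]
    - [0, 0, 0]
    - [0, 0, 0]
    - [0, 0, 0]
    - [0, 0, 0]
  grip: 0

```text
time: 56.6
tool_pos: [631.8, -286.4, 12.8]
tcp_rot: [-3.141, -0.0, 2.86]
contact_force: [-0.5, 0.8, 1.7]
grip_width: 17.6
finger_force: 30.0
```

Call:
send_rows:
  offset:
    - [0, 0, -0.3]
    - [0, 0, -0.81]
    - [0, 0, -0.81]
    - [0, 0, -0.81]
  delta_rot:
    - [0, 0, 0]
    - [0, 0, 0]
    - [0, 0, 0]
    - [0, 0, 0]

```text
time: 57.1
tool_pos: [631.3, -286.0, 109.2]
tcp_rot: [3.141, -0.001, 2.86]
contact_force: [-0.4, 0.4, -1.3]
grip_width: 17.7
finger_force: 30.0
```

Call:
send_rows:
  offset:
    - [0.788, -0.59, 0]
    - [0.788, -0.59, 0]
    - [0.788, -0.59, 0]
    - [0.788, -0.59, 0]
  delta_rot:
    - [0, 0, 0.0342]
    - [0, 0, 0.0342]
    - [0, 0, 0.0342]
    - [0, 0, 0.0342]

```text
time: 57.6
tool_pos: [521.2, -327.7, 108.7]
tcp_rot: [3.141, -0.002, 2.645]
contact_force: [1.3, 0.4, 0.0]
grip_width: 17.9
finger_force: 30.0
```

Call:
send_rows:
  offset:
    - [0.644, -0.745, 0]
    - [0.644, -0.745, 0]
    - [0.644, -0.745, 0]
    - [0.644, -0.745, 0]
    - [0.644, -0.745, 0]
    - [0.644, -0.745, 0]
  delta_rot:
    - [0, 0, 0.0343]
    - [0, 0, 0.0343]
    - [0, 0, 0.0343]
    - [0, 0, 0.0343]
    - [0, 0, 0.0343]
    - [0, 0, 0.0343]

```text
time: 58.35
tool_pos: [411.8, -369.2, 109.6]
tcp_rot: [3.142, -0.0, 2.431]
contact_force: [0.0, -1.1, -1.3]
grip_width: 17.7
finger_force: 30.0
```

```bash
python3 - <<'E'
from plan import *
print(get_obs()["joint_positions"].round(2),get_obs()["grip_width"])
e=plan([down([411,-368.7,26.5],np.pi-.712)])
im=optics.capture("scene"); cv2.imwrite("pics/r1.png",cv2.resize(im[150:320,130:320,::-1],None,fx=3,fy=3))
E
```

```text
[-0.87  0.51  1.61 -0.    1.03 -1.73] 17.74652470474198
off [0.007, -0.001, 0.692] rot [0.0, -0.0001, 0.0003] rows 2
end [ 411.  -368.7   26.5]
```

View pics/r1.png

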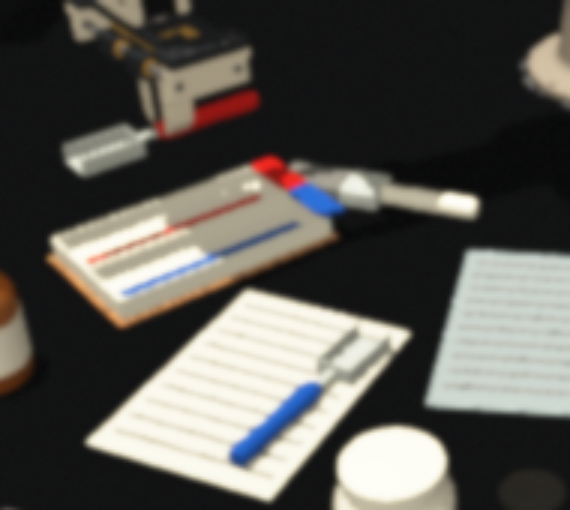

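Call:
send_rows:
  offset:
    - [0, 0, 0.4]
    - [0, 0, 0.6]
    - [0, 0, 0.692]
    - [0, 0, 0.692]
    - [0, 0, 0.692]
  delta_rot:
    - [0, 0, 0]
    - [0, 0, 0]
    - [0, 0, 0]
    - [0, 0, 0]
    - [0, 0, 0]

```text
time: 59.02
tool_pos: [411.3, -370.4, 27.8]
tcp_rot: [-3.141, 0.002, 2.43]
contact_force: [-0.4, -0.2, -1.1]
grip_width: 17.7
finger_force: 30.0
```

Call:
send_rows:
  offset:
    - [0, 0, 0]
    - [0, 0, 0]
    - [0, 0, 0]
    - [0, 0, -0.4]
    - [0, 0, -0.8]
    - [0, 0, -0.8]
  delta_rot:
    - [0, 0, 0]
    - [0, 0, 0]
    - [0, 0, 0]
    - [0, 0, 0]
    - [0, 0, 0]
    - [0, 0, 0]
  grip: 0.4

```text
time: 59.78
tool_pos: [412.3, -371.6, 126.8]
tcp_rot: [-3.14, 0.008, 2.43]
contact_force: [-0.9, -0.3, -0.8]
grip_width: 36.7
finger_force: 0.0
```

```bash
python3 - <<'E'
from plan import *
xb=2.78; bb=np.pi-.712
b=np.array([np.cos(xb),np.sin(xb)]); g=np.array([646.6,-181.9])-2*b
print("APPR",g);e=plan([down([*g,110],xb)])
print("DOWN");e=plan([down([*g,13],xb)],e)
print("LIFT");e=plan([down([*g,110],xb)],e)
c=np.array([456.7,-321.5]); d=np.array([np.cos(bb),np.sin(bb)]); g=c-2*d
print("TRAN",g);e=plan([down([*g,110],bb)],e)
print("LOW");e=plan([down([*g,26.5],bb)],e)
E
python3 sc.py | grep centre
```

```text
APPR [ 648.47066917 -182.60752869]
off [-0.153, 0.826, 0.047] rot [-0.0001, 0.0004, -0.0186] rows 2
off [-0.249, 0.803, 0.046] rot [-0.0002, 0.0004, -0.0186] rows 2
off [-0.341, 0.768, 0.047] rot [-0.0001, 0.0004, -0.0186] rows 2
end [ 648.5 -182.6  110. ]
DOWN
off [0.001, 0.0, 0.808] rot [-0.0, -0.0, 0.0] rows 2
end [ 648.4 -182.6   13.1]
LIFT
off [-0.0, -0.0, -0.808] rot [-0.0, -0.0, 0.0] rows 2
end [ 648.4 -182.6  110. ]
TRAN [ 458.21411339 -322.80669838]
off [0.535, -0.827, 0.0] rot [-0.0, 0.0, 0.0279] rows 3
off [0.382, -0.907, 0.001] rot [-0.0, 0.0, 0.0279] rows 3
end [ 458.2 -322.8  109.9]
LOW
off [0.0, 0.0, 0.695] rot [-0.0, 0.0, -0.0] rows 2
end [ 458.2 -322.8   26.5]
top red centre 347.4 -287.1 size 24 26 axis 2.462
top blue centre 682.8 -196.0 size 11 93 axis 2.772
top blue centre 507.6 -881.1 size 48 70 axis 3.055
top blue centre 424.8 -290.8 size 6 77 axis 2.43
top blue centre 377.6 -250.1 size 65 28 axis 0.854
scene red centre 315.8 -311.9 size 71 28 axis 0.77
scene red centre 383.3 -346.1 size 27 99 axis 2.414
scene blue centre 366.0 -254.0 size 65 25 axis 0.821
scene blue centre 687.0 -196.3 size 17 100 axis 2.784
```

Call:
send_rows:
  offset:
    - [-0.153, 0.826, 0.047]
    - [-0.153, 0.826, 0.047]
    - [-0.153, 0.826, 0.047]
  delta_rot:
    - [0, 0, -0.0186]
    - [0, 0, -0.0186]
    - [0, 0, -0.0186]
  grip: 0.5

```text
time: 60.35
tool_pos: [490.3, -304.4, 115.2]
tcp_rot: [3.141, -0.003, 2.55]
contact_force: [-0.2, -0.3, -0.2]
grip_width: 45.9
finger_force: 0.0
```

Call:
send_rows:
  offset:
    - [-0.249, 0.803, 0.046]
    - [-0.249, 0.803, 0.046]
    - [-0.249, 0.803, 0.046]
  delta_rot:
    - [0, 0, -0.0186]
    - [0, 0, -0.0186]
    - [0, 0, -0.0186]

```text
time: 60.72
tool_pos: [568.5, -242.4, 110.1]
tcp_rot: [3.142, -0.002, 2.666]
contact_force: [0.1, -0.5, 0.3]
grip_width: 45.8
finger_force: 0.0
```

Call:
send_rows:
  offset:
    - [-0.341, 0.768, 0.047]
    - [-0.341, 0.768, 0.047]
    - [-0.341, 0.768, 0.047]
    - [-0.341, 0.768, 0.047]
  delta_rot:
    - [0, 0, -0.0186]
    - [0, 0, -0.0186]
    - [0, 0, -0.0186]
    - [0, 0, -0.0186]

```text
time: 61.22
tool_pos: [645.3, -182.2, 105.2]
tcp_rot: [-3.141, -0.002, 2.779]
contact_force: [-0.3, 0.5, 0.5]
grip_width: 45.6
finger_force: 0.0
```

```bash
python3 - <<'E'
from plan import *
print(get_obs()["joint_positions"].round(2),get_obs()["grip_width"])
e=plan([down([648.5,-182.6,13],2.78)])
E
python3 sc.py | grep centre
```

```text
[-0.39  0.71  1.23 -0.    1.2  -1.6 ] 45.64527063570763
off [-0.027, 0.007, 0.769] rot [-0.0001, -0.0004, -0.0002] rows 2
end [ 648.5 -182.6   13. ]
top red centre 364.3 -339.3 size 66 127 axis 2.316
top blue centre 507.6 -881.1 size 48 70 axis 3.055
top blue centre 377.3 -248.7 size 66 26 axis 0.84
scene red centre 405.0 -371.5 size 37 25 axis 0.344
scene blue centre 687.0 -196.4 size 19 101 axis 2.806
```

Call:
send_rows:
  offset:
    - [-0.015, 0.005, 0.4]
    - [-0.027, 0.007, 0.66]
    - [-0.027, 0.007, 0.765]
    - [-0.027, 0.007, 0.767]
    - [-0.027, 0.007, 0.767]
  delta_rot:
    - [0, 0, 0]
    - [0, 0, 0]
    - [0, 0, 0]
    - [0, 0, 0]
    - [0, 0, 0]

```text
time: 62.05
tool_pos: [651.1, -181.6, 15.6]
tcp_rot: [-3.141, 0.002, 2.78]
contact_force: [0.1, -0.2, -0.3]
grip_width: 46.0
finger_force: 0.0
```

Call:
send_rows:
  offset:
    - [0, 0, 0]
    - [0, 0, 0]
    - [0, 0, 0]
    - [0, 0, 0]
    - [0, 0, 0]
  delta_rot:
    - [0, 0, 0]
    - [0, 0, 0]
    - [0, 0, 0]
    - [0, 0, 0]
    - [0, 0, 0]
  grip: 0

```text
time: 62.68
tool_pos: [650.3, -181.2, 14.2]
tcp_rot: [-3.141, 0.0, 2.78]
contact_force: [-1.4, -0.7, 2.9]
grip_width: 17.6
finger_force: 30.0
```

Call:
send_rows:
  offset:
    - [0, 0, -0.3]
    - [0, 0, -0.81]
    - [0, 0, -0.81]
    - [0, 0, -0.81]
  delta_rot:
    - [0, 0, 0]
    - [0, 0, 0]
    - [0, 0, 0]
    - [0, 0, 0]

```text
time: 63.18
tool_pos: [649.8, -180.8, 110.5]
tcp_rot: [3.141, -0.001, 2.78]
contact_force: [-0.2, -0.2, -1.4]
grip_width: 17.5
finger_force: 30.0
```

Call:
send_rows:
  offset:
    - [0.535, -0.827, 0]
    - [0.535, -0.827, 0]
    - [0.535, -0.827, 0]
    - [0.535, -0.827, 0]
  delta_rot:
    - [0, 0, 0.0279]
    - [0, 0, 0.0279]
    - [0, 0, 0.0279]
    - [0, 0, 0.0279]

```text
time: 63.68
tool_pos: [554.8, -250.8, 109.9]
tcp_rot: [3.141, -0.002, 2.604]
contact_force: [0.9, 0.5, -1.0]
grip_width: 17.7
finger_force: 30.0
```

Call:
send_rows:
  offset:
    - [0.382, -0.907, 0]
    - [0.382, -0.907, 0]
    - [0.382, -0.907, 0]
    - [0.382, -0.907, 0]
    - [0.382, -0.907, 0]
    - [0.382, -0.907, 0]
  delta_rot:
    - [0, 0, 0.0279]
    - [0, 0, 0.0279]
    - [0, 0, 0.0279]
    - [0, 0, 0.0279]
    - [0, 0, 0.0279]
    - [0, 0, 0.0279]

```text
time: 64.42
tool_pos: [460.9, -320.4, 110.9]
tcp_rot: [3.142, -0.0, 2.431]
contact_force: [-0.4, -0.8, -1.8]
grip_width: 17.6
finger_force: 30.0
```

```bash
python3 - <<'E'
from plan import *
print(get_obs()["joint_positions"].round(2),get_obs()["grip_width"])
e=plan([down([458.2,-322.8,26.5],np.pi-.712)])
E
```

```text
[-0.74  0.52  1.58 -0.    1.04 -1.6 ] 17.56785104558403
off [0.004, -0.03, 0.704] rot [0.0, -0.0001, 0.0003] rows 2
end [ 458.2 -322.8   26.5]
```

Call:
send_rows:
  offset:
    - [0, -0.03, 0.4]
    - [0, -0.03, 0.6]
    - [0, -0.03, 0.702]
    - [0, -0.03, 0.702]
    - [0, -0.03, 0.702]
  delta_rot:
    - [0, 0, 0]
    - [0, 0, 0]
    - [0, 0, 0]
    - [0, 0, 0]
    - [0, 0, 0]

```text
time: 65.05
tool_pos: [458.4, -324.4, 27.9]
tcp_rot: [-3.141, 0.002, 2.43]
contact_force: [0.4, 0.6, -0.5]
grip_width: 17.4
finger_force: 30.0
```

Call:
send_rows:
  offset:
    - [0, 0, 0]
    - [0, 0, 0]
    - [0, 0, 0]
    - [0, 0, -0.4]
    - [0, 0, -0.9]
    - [0, 0, -0.9]
  delta_rot:
    - [0, 0, 0]
    - [0, 0, 0]
    - [0, 0, 0]
    - [0, 0, 0]
    - [0, 0, 0]
    - [0, 0, 0]
  grip: 0.4

```text
time: 65.8
tool_pos: [459.9, -326.0, 139.9]
tcp_rot: [-3.141, 0.01, 2.43]
contact_force: [0.2, 0.4, 0.3]
grip_width: 36.8
finger_force: 0.0
```

Call:
send_rows:
  offset:
    - [-0.3, 0.9, -0.9]
    - [-0.3, 0.9, -0.9]
    - [-0.3, 0.9, -0.9]
    - [-0.3, 0.9, -0.9]
  delta_rot:
    - [0, 0, 0]
    - [0, 0, 0]
    - [0, 0, 0]
    - [0, 0, 0]

```text
time: 66.3
tool_pos: [556.9, -265.0, 243.4]
tcp_rot: [3.141, 0.002, 2.432]
contact_force: [-0.3, -0.8, -0.8]
grip_width: 36.5
finger_force: 0.0
```

Call:
send_rows:
  offset:
    - [0.2, 0.9, -0.1]
    - [0.2, 0.9, -0.1]
    - [0.2, 0.9, -0.1]
    - [0.2, 0.9, -0.1]
  delta_rot:
    - [0, 0, 0]
    - [0, 0, 0]
    - [0, 0, 0]
    - [0, 0, 0]

```text
time: 66.8
tool_pos: [606.7, -169.2, 253.1]
tcp_rot: [-3.14, -0.003, 2.429]
contact_force: [-0.1, 0.2, 1.2]
grip_width: 36.6
finger_force: 0.0
```

Call:
send_rows:
  offset:
    - [0.2, 0.9, 0]
    - [0.2, 0.9, 0]
    - [0.2, 0.9, 0]
    - [0.2, 0.9, 0]
  delta_rot:
    - [0, 0, 0]
    - [0, 0, 0]
    - [0, 0, 0]
    - [0, 0, 0]

```text
time: 67.3
tool_pos: [659.5, -72.7, 254.0]
tcp_rot: [-3.14, -0.001, 2.428]
contact_force: [0.6, -0.4, 0.2]
grip_width: 36.8
finger_force: 0.0
```

```bash
python3 look2.py | grep -v " 0\.[0-5]" ; python3 sc.py | grep centre; python3 - <<'E'
from bl import *
print(get_obs()["tool_pos"])
vert()
a=optics.capture("scene"); b=optics.capture("top")
cv2.imwrite("pics/fin.png",np.vstack([np.hstack([cv2.resize(x,(400,300)) for x in(a[150:300,120:320],b[230:380,390:590][:, :])]),np.hstack([cv2.resize(x,(400,300)) for x in(a[150:300,390:590],b[190:340,140:340])])])[:,:,::-1])
E
```

```text
scoop_blue 0.8 top [ 454.17 -322.14    2.45] 0.882 both [ 454.27 -322.39    2.45] 0.804 [436, 283]
bin_blue 0.97 top [ 453.63 -319.12    2.45] 0.636 both [ 459.49 -323.05    2.44] 0.608 [439, 277]
bin_blue 0.97 top [ 453.63 -319.12    5.59] 0.636 both [ 459.49 -323.05    5.58] 0.608 [439, 277]
top red centre 367.9 -337.6 size 69 126 axis 2.378
top blue centre 507.7 -881.1 size 48 70 axis 3.056
top blue centre 486.8 -348.3 size 11 97 axis 2.417
top blue centre 377.7 -248.9 size 66 27 axis 0.854
scene red centre 354.2 -347.6 size 69 138 axis 2.372
scene blue centre 365.9 -253.6 size 66 26 axis 0.883
scene blue centre 487.2 -350.7 size 25 101 axis 2.44
[660.31919398 -70.87943959 254.87418428]
scene box [465.0, 216.4, 500.9, 269.8] 0.92
scene box [471.7, 190.7, 507.0, 223.1] 0.69
scene box [440.3, 201.3, 472.6, 247.6] 0.66
scene box [417.0, 181.1, 452.1, 228.2] 0.62
scene box [498.8, 216.1, 530.0, 260.7] 0.37
1 pred [461.6 215.2] [502.2 268. ]
2 pred [470.7 190.4] [508.2 238.9]
3 pred [438.6 197.8] [475.1 247.6]
4 pred [449.  175.8] [483.  221.8]
5 pred [418.1 182.3] [451.1 229.6]
```

View pics/fin.png

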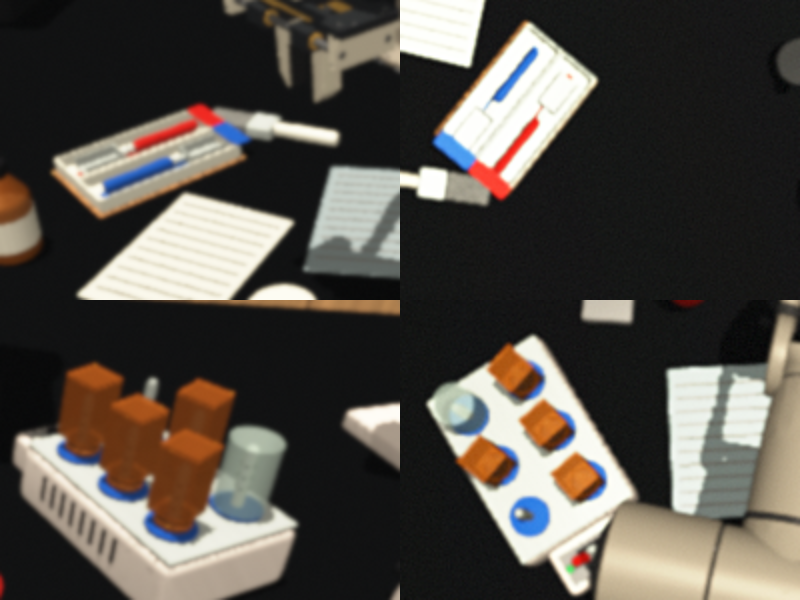

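The final picture shows four bottles seated on blue seats, the beaker on its peg, and both scoops lying flat in the bins of their own colour. The red bat is over by the green dot at about (580,562). I'm handing the job in.

```bash
python3 -c "
from plant import ticket
print(ticket.close_job())"
```

```text
the job is handed in; nothing more can be done
None
```

I handed the job in with all four bottles upside down on pegs, the switch pushed over to its stop at the green dot, and each scoop flat in its matching bin; the hand-in gave no verdict back.

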